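Stack briar offcuts on the sloped drying stand

ROBOT

A 6-joint arm with a two-finger parallel gripper is mounted at the origin on the work surface. World frame = base frame: x ahead of the robot, y to its left, z up, the work surface at z = 0. Lengths are in m, angles in rad, forces in N, time in s.
With the tool pointing down it reaches from about 0.4 to 0.825 m from the base axis. Payload 7 kg.
Tool frame: the origin (TCP) lies on the centre line of the jaws, within the pads' length; the fingertips stand 25 mm ahead of it and the grasp point (between the pads) lies 6 mm ahead of it; z points along the fingers, y is the direction in which the jaws open and shut (so a half turn about z gives the same grasp; the last joint's range is limited). The gripper opens to 88 mm and grips with 3 to 60 N. Pads are 19 mm wide; open, the fingers measure 130 mm over their backs; the gripper's body (78 mm by 193 mm) begins 47 mm behind the grasp point.
Start: joints at [1.491, 0.359, 0.012, 0, -1.224, -0.288], TCP at [0.243, 0.63, 0.22] pointing down, gripper open.
Joint ranges: [-3.07, 3.07], [-1.43, 2.12], [-1.02, 1.25], [-3.03, 1.67], [-3.05, -0], [-3.03, 3.03]. Speed limits (rad/s): [2.39, 2.39, 3.01, 3.14, 3.14, 3.14].

INTERFACE

Orientations are given as [roll, pitch, yaw] about the fixed x, y, z axes, in that order (R = Rz(yaw) Ry(pitch) Rx(roll)).
In Python, from station import * gives the robot as it stands. The module is installed in compiled form; this text tells all that it offers.
- The arm moves only by the tool step_arm, never from a script. Its argument "commands" is text: rows parted by semicolons, each of 6 numbers parted by spaces: the shift along the tool's x, y, z in mm, then the turn, a rotation vector about the tool's x, y, z in rad. A call has 1 to 8 rows; each row shifts and turns the commanded pose from where the row before left it, along the tool's axes as they then stand; what a row does not reach is not made up. A row lasts 1/8 s, in which the tool goes at most 62.5 mm and 10.7 degrees, less where a joint would pass 70% of its speed; a pose out of reach is approached as far as the arm can. A call is refused whole if a number of a shift passes 62.5 or a number of a turn 0.188, either way. A call with a gripper value outside its range is refused whole. "jaw" is the finger opening in mm, from 0 to 87.6, set as the call begins (left out, the last holds). The fingers move at their own pace and stop on an object; "grip_force" is the grip in N (left out, the last holds). Time passes only in rows, so rows that do not move let the fingers close. It gives the time, the measured TCP pose, the force and the opening at its end, in the units of the state.
- get_state(): the state, without advancing time (a new reading comes with each control period).
- grab_frame(name): name is "side" or "top" or "wrist"; returns a dict with "frame" (400x640x3 uint8, red, green, blue), "fovy" (degrees; the focal length in pixels is half the picture's height over the tangent of half this angle, whatever the lens; pixels are square), "cx", "cy" (the principal point, pixels), "rvec" (rotation vector, rad) and "tvec" (3), from world to camera coordinates, as OpenCV has them; the wrist camera has in their place "tool_from_camera" (4x4, takes a point from camera to tool coordinates, whose origin is the TCP and whose axes are the flange's). Camera axes: x right, y down, z forward; pixel columns grow to the right and rows downward; lengths in m; the calibration is good to about 2 mm. A picture is of the moment at which its call begins: read the wrist's pose just before it. There is no depth.
- job_done(): hands the job in, once; it reports no verdict.
Trained networks look in a picture, given as the dict that the camera call returned (one of the last four; its "shot" number tells which), for a name from the list of things; names that differ only in an ending like _2 or _b are one class to them, and where a whole thing is asked for, a point or a joint stands for the part that bears it (a point fixed in the world has none). Each returns a list of dicts, best first, with "conf" (0 to 1); they miss things now and then, are a little off and sometimes report something else, mostly with a low value. They report only what shows in the picture. A call takes as long as a camera call. They do not tell look-alikes from the thing itself.
- recognise(picture, name): "pixel" ([column, row] in pixels, amid what is visible of it).
The state is a dict: "t": time; "q": joint angles; "qd": joint speeds; "joint_efforts": joint torques, N m; "eef_pos": TCP position; "ee_rot": TCP orientation; "force": force on the tool from outside, world axes, zero at the start; "moment": the same for the moment, N m; "width": finger opening in m.
Only numpy, scipy, OpenCV 4.12 (cv2) and the standard library are available. Lean on these libraries where they do the work, as an engineer would, in place of code of your own. Each camera call takes 0.05 s, during which the arm holds its last target.

TASK

Stack the three irregular briar offcuts on the sloped drying stand. First slide the big slab down the slope until its straight edge lies flush against the lip, then rest the wedge on the slab so that the wedge's upper face is level, and last turn the many-sided lump onto its broad sawn face and balance it on the wedge, touching nothing else. Set the pieces down rather than dropping them, let go of them, and leave the other things on the bench where they are.

Things in the scene. Friction and masses are not known exactly. Their poses are not given: they have to be found in the camera images.
- stand: Fixed plywood stand, 243 mm long, 170 mm wide, about 92 mm high at its high end. Origin: centre of its footprint on the bench; z up, x points uphill, y across. Its flat board rises towards +x at 14 degrees; across its low, -x end runs a straight lip 8 mm thick, 14 mm higher than the board.
- stand_lip (a point): Middle of the inner corner where the stand's board surface meets the inner face of the lip, 36 mm above the bench (115 mm towards -x from the stand's origin). Same axes as the stand.
- slab: The big offcut: flat brown wood slice, 26 mm thick, 108 mm long, 126 mm at its widest, 0.25 kg, too wide to grip. Starts on the board 60 mm uphill of the lip, held by friction. Origin: on its underside at the middle of the straight 84 mm edge that must meet the lip; x points uphill along the board, y along that edge, z out of its upper face. Home, that edge lies along the lip's inner foot.
- slab_top (a point): Middle of the slab's flat upper face (x = 54 mm, z = 26 mm in the slab's frame), same axes as the slab. The slab's uphill edge, 54 mm further along x, is straight too, 64 mm long and centred.
- wedge: The wedge, a brown wood offcut, axes as point wedge_c; origin at the middle of its upper face. Its underside slopes at 14 degrees to the upper face, and lies 30 mm (along z) under the origin. It starts on the bench on its underside, so z leans 14 degrees. On the slab, with its thick end towards the lip, its upper face comes level.
- wedge_c (a point): Middle of the wedge, 15 mm under the middle of its upper face. 64 mm long (x), 44 mm wide (y) between two upright parallel sides, 38 mm high at the thick end, 22 mm at the thin end, about 75 g. x points along the upper face to the thick end, y across its width, z out of the upper face.
- cap: The lump, a many-sided brown wood offcut, axes as point cap_c; origin in the plane of its broad face, 29 mm below and 8 mm towards -x of cap_c. It starts resting on a narrow flank, its z leaning 40 degrees from vertical towards its own +x side; it must turn 40 degrees about y to sit on its broad face.
- cap_c (a point): Middle of the lump and, within 4 mm, its centre of mass. 40 mm wide (y) between flat parallel upright sides, 76 mm long, 58 mm high on its broad face, 110 g. x, y lie in the plane of the broad face, z points away from it (up when it sits on it). Outline in x, z from here (mm): broad face (-36,-29) to (9,-29), flank to (29,-12), then (38,9), (18,29), (-16,25), (-38,-1).
- stummel: Bystander: unfinished dark wooden pipe bowl with a short shank, 50 mm high, 95 mm long. Origin: centre of the bowl's underside.
- rasp: Bystander: slim hand tool with a wooden handle lying on the bench, 200 mm long along x. Origin: under its middle.
- sieve: Bystander: round white tub with a wire screen, 150 mm across, 70 mm high. Origin: centre of its underside.
There are look-alikes about, which are no part of the job. What is shaped like the slab but red or turquoise is not meant.

How it is judged:
On the way, in this order (a step that is already met when the one before it is completed fails the run):
1. the slab lies on the stand's board with its straight edge against the lip (x of slab in the frame of stand below -0.108 m and angle between the y axis of slab and the y axis of stand, either way round below 0.1 rad and z of slab in the frame of stand between 0.028 and 0.044 m and angle between the z axis of slab and the z axis of stand, either way round below 0.29 rad), for 0.2 s.
2. the wedge rests on the slab with its upper face level, let go (contact force between wedge and slab above 0.15 N and contact force between wedge and stand below 0.05 N and angle between wedge_c's own z axis and vertical below 0.1 rad and contact force between the fingers and wedge below 0.01 N), for 0.2 s.
At the end, for the whole second after the job is handed in: The slab lies on the stand with its straight edge within 7 mm of the lip and in line with it within 0.1 rad; the wedge rests on the slab, not on the stand, its upper face within 0.1 rad of level; the lump rests on the wedge alone, on its broad face, within 0.1 rad of level; all three are at rest (all of step 1 and contact force between wedge and slab above 0.15 N and contact force between each of wedge, cap and stand below 0.05 N and angle between each of wedge_c, cap_c's own z axis and vertical below 0.1 rad and contact force between cap and wedge above 0.15 N and contact force between cap and slab below 0.05 N and linear speed of each of slab, wedge, cap below 0.01 m/s); the robot touches nothing.
It fails at once if the wedge or the lump is dropped (falls freely faster than 0.6 m/s, a fall of about 18 mm) ((contact force between each of the fingers, anything else and wedge below 0.01 N and linear speed of wedge above 0.6 m/s) or (contact force between each of the fingers, anything else and cap below 0.01 N and linear speed of cap above 0.6 m/s)).
It fails at once if a bystander is moved by more than 30 mm (distance of any of stummel, rasp, sieve from where it was at the start of the episode above 0.03 m).
It also fails if it takes over 72 s, if anything falls off the work surface, if the arm or the gripper's body presses on something with over 40 N, if the wrist force passes 120 N, or if a joint passes its speed limit or range.

## Working session

There is one attempt and no reset: what is moved stays moved. The work goes in short steps, Python scripts to look and compute and a tool call to move; the robot and the scene stay as the last step left them, time stands still between calls to the robot, and variables do not carry over. Pictures are saved under pics/ and viewed, and the job is handed in when it is done.

Besides the shell and the picture viewer there is one more tool, called after ">>>" as name(argument=value, ...) on one line, values as JSON. step_arm: Moves the arm, as the interface text tells. Its arguments: {"type":"object","properties":{"commands":{"type":"string"},"jaw":{"type":"number"},"grip_force":{"type":"number"}},"required":["commands"]}

```bash
ls; mkdir -p pics; cat > h.py <<'E'
from station import *
import numpy as np, cv2, pickle
from scipy.spatial.transform import Rotation as R
def grab(n,tag):
    s=get_state(); p=grab_frame(n)
    p['state']=s
    cv2.imwrite(f'pics/{tag}.png',cv2.cvtColor(p['frame'],cv2.COLOR_RGB2BGR))
    pickle.dump(p,open(f'pics/{tag}.pkl','wb'))
    return p
def cam(p):
    f=200/np.tan(np.radians(p['fovy'])/2); K=np.array([[f,0,p['cx']],[0,f,p['cy']],[0,0,1]])
    if 'rvec' in p:
        Rc=R.from_rotvec(np.ravel(p['rvec'])).as_matrix(); t=np.ravel(p['tvec'])
    else:
        s=p['state'];T=np.eye(4);T[:3,:3]=R.from_euler('xyz',s['ee_rot']).as_matrix();T[:3,3]=s['eef_pos']
        M=np.linalg.inv(T@np.array(p['tool_from_camera'])); Rc=M[:3,:3];t=M[:3,3]
    return K,Rc,t
def ray(p,px):
    K,Rc,t=cam(p); d=Rc.T@np.linalg.inv(K)@np.array([px[0],px[1],1.]); return -Rc.T@t,d
def atz(p,px,z):
    o,d=ray(p,px); return o+d*(z-o[2])/d[2]
def proj(p,X):
    K,Rc,t=cam(p); c=(Rc@np.atleast_2d(X).T).T+t; u=(K@c.T).T; return u[:,:2]/u[:,2:]
E
python3 - <<'E'
from h import *
s=get_state(); print(s)
for n in ['side','top','wrist']:
    p=grab(n,n+'0')
    print(n,{k:v for k,v in p.items() if k not in('frame','state')})
    for nm in ['stand','slab','wedge','cap','stummel','rasp','sieve']:
        print(nm,[(np.round(d['pixel'],1).tolist(),round(d['conf'],2)) for d in recognise(p,nm)])
E
```

```text
pics
{'t': 0.0, 'q': array([ 1.49108172e+00,  3.59378513e-01,  1.10688423e-02, -3.32288011e-04,
       -1.22411867e+00, -2.88098122e-01]), 'qd': array([-0.00129315,  0.00200205, -0.00150844,  0.00087327,  0.00023695,
        0.00183501]), 'joint_efforts': array([ 6.01464103e-05, -5.82714379e+01,  2.93054491e+01,  6.99716941e+00,
        6.95739698e-03, -1.40613656e-04]), 'eef_pos': array([0.24256716, 0.62937293, 0.21903569]), 'ee_rot': array([ 3.13993914e+00, -1.64245863e-04, -3.67925750e-01]), 'force': array([ 0.0520076 , -0.20275972,  0.27606866]), 'moment': array([ 0.01077805, -0.03539094,  0.01726043]), 'width': 0.08751448170322275}
side {'fovy': 56.191669281442614, 'cx': 313.7112037402971, 'cy': 199.69078751239434, 'rvec': array([ 2.24865462, -0.66185818,  0.25740465]), 'tvec': array([-0.49810756,  0.27510232,  1.01311772]), 'shot': 1}
stand [([297.6, 186.4], 0.61), ([224.5, 165.6], 0.54)]
slab [([287.0, 173.3], 0.85), ([343.8, 165.2], 0.84), ([284.8, 145.2], 0.83), ([322.4, 225.0], 0.8), ([292.3, 266.6], 0.73), ([227.6, 221.3], 0.63), ([293.7, 186.4], 0.63)]
wedge [([294.5, 262
[... 490 characters left out ...]
76), ([393.4, 187.9], 0.37)]
wedge [([359.7, 244.1], 0.72)]
cap [([392.6, 187.0], 0.88)]
stummel [([353.7, 150.7], 0.65)]
rasp [([200.5, 251.2], 0.61)]
sieve [([446.8, 264.8], 0.85)]
wrist {'fovy': 70.22581828360052, 'cx': 320.6129265731804, 'cy': 198.3720908101943, 'tool_from_camera': array([[ 7.35536967e-04, -9.61492163e-01, -2.74831367e-01,
         7.43984513e-02],
       [ 9.99999087e-01,  3.95573350e-04,  1.29241295e-03,
         7.90188192e-04],
       [-1.13392896e-03, -2.74832067e-01,  9.61491575e-01,
        -1.64339427e-01],
       [ 0.00000000e+00,  0.00000000e+00,  0.00000000e+00,
         1.00000000e+00]]), 'shot': 3}
stand []
slab []
wedge []
cap []
stummel []
rasp []
sieve []
```

View pics/side0.png

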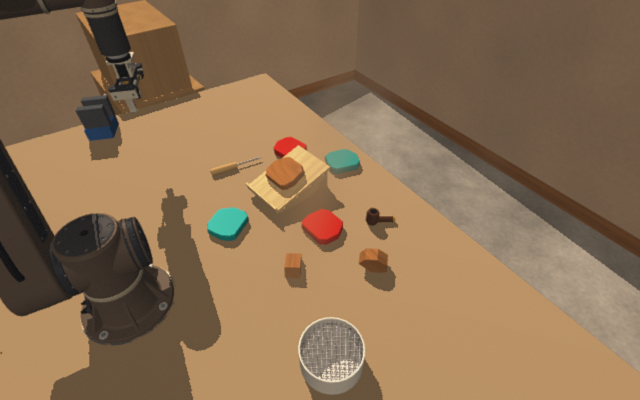

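View pics/top0.png

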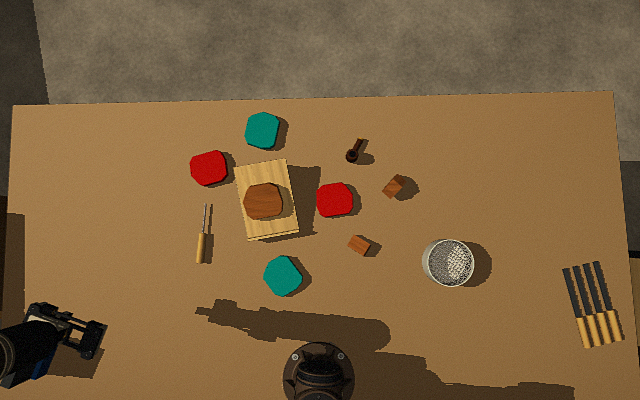

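View pics/wrist0.png

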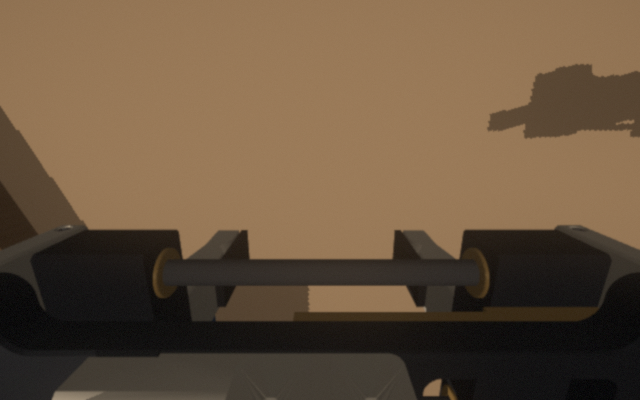

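```bash
python3 - <<'E'
import cv2
a=cv2.imread('pics/top0.png'); cv2.imwrite('pics/top0c.png',cv2.resize(a[90:330,170:490],(800,600),interpolation=cv2.INTER_CUBIC))
a=cv2.imread('pics/side0.png'); cv2.imwrite('pics/side0c.png',cv2.resize(a[110:310,200:440],(720,600),interpolation=cv2.INTER_CUBIC))
E
```

```text
(no output)
```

View pics/top0c.png

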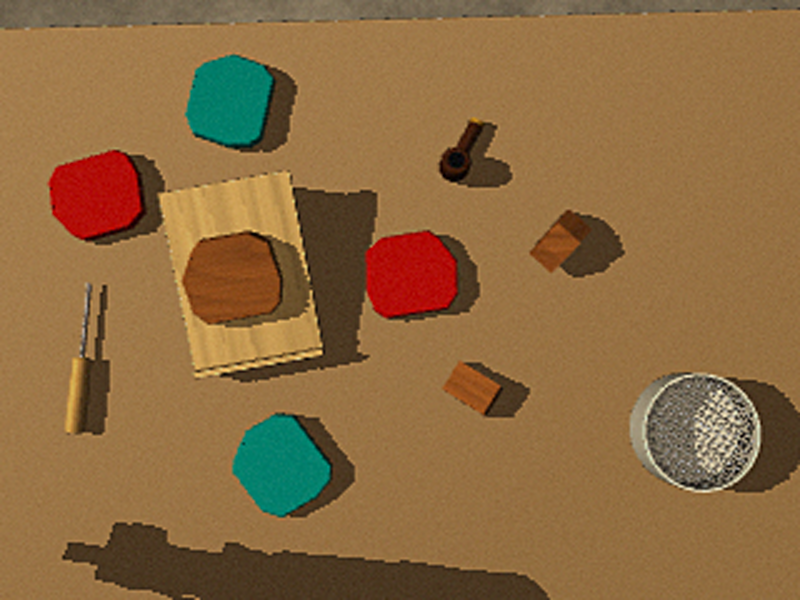

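View pics/side0c.png

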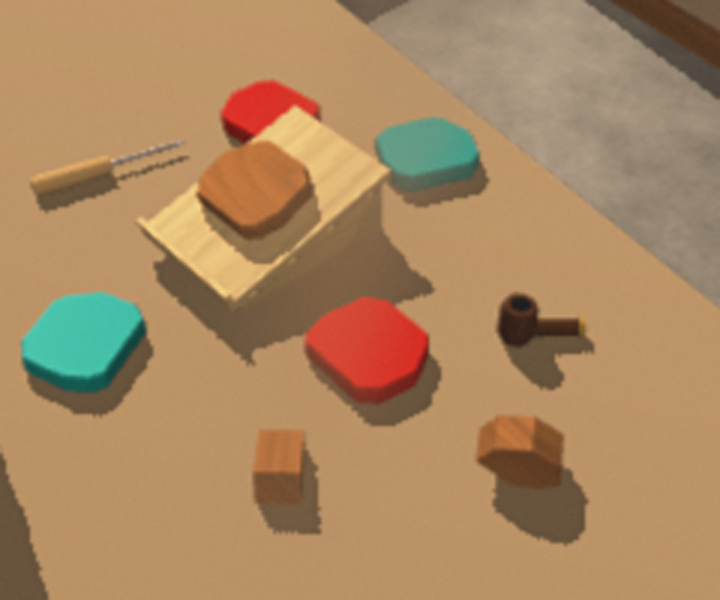

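The top view shows the stand at about (267,200) with its lip toward the robot and the brown slab on it at (264,200). The wedge is at (360,245) and the lump at (393,187); the red and turquoise look-alikes surround them. Next I'll fit the coarse poses.

```bash
cat > fit.py <<'E'
from h import *
from scipy.optimize import least_squares
def load(t): return pickle.load(open(f'pics/{t}.pkl','rb'))
def fitplanar(obs, x0, T):
    # obs: list of (pic, px, localpoint(after T) )
    def f(v):
        Rz=R.from_euler('z',v[2]).as_matrix(); r=[]
        for p,px,X in obs:
            r+=list(proj(p,Rz@T(X)+np.array([v[0],v[1],0]))[0]-px)
        return r
    s=least_squares(f,x0,loss='soft_l1'); return s.x, np.array(f(s.x)).reshape(-1,2)
E
python3 - <<'E'
from fit import *
t=load('top0'); s=load('side0')
ct=lambda x,y:np.array([170+x/2.5,90+y/2.5]); cs=lambda x,y:np.array([200+x/3,110+y/3])
I=lambda X:np.array(X,float)
print('sanity top of stand', atz(t,ct(240,270),.07))
obs=[(t,ct(160,194),(.1215,.085,.092)),(t,ct(291,171),(.1215,-.085,.092)),(t,ct(197,377),(-.1215,.085,.05)),(t,ct(323,353),(-.1215,-.085,.05)),
 (s,cs(297,108),(.1215,.085,.092)),(s,cs(389,176),(.1215,-.085,.092)),(s,cs(140,221),(-.1215,.085,.05)),(s,cs(233,303),(-.1215,-.085,.05))]
x,r=fitplanar(obs,[.5,.1,0],I); print('stand',x,'\n',r.round(1))
for nm,px in [('wedge',(359.7,244)),('cap',(392.6,187)),('stummel',(353.7,150.7)),('rasp',(200.5,251)),('sieve',(446.8,264.8))]:
    print(nm,atz(t,px,.03).round(3))
print('slab',atz(t,(263,200.5),.095).round(3))
E
```

```text
sanity top of stand [0.58684628 0.15536335 0.07      ]
stand [0.58149856 0.1496418  0.16055746] 
 [[ 0.2 -1. ]
 [ 0.1 -1.4]
 [ 0.4  0.8]
 [ 1.6  0.8]
 [-0.1 -0.7]
 [ 1.4 -2.1]
 [-1.7  0.1]
 [-2.6 -1.3]]
wedge [ 0.431 -0.146  0.03 ]
cap [ 0.618 -0.262  0.03 ]
stummel [ 0.744 -0.136  0.03 ]
rasp [0.421 0.379 0.03 ]
sieve [ 0.357 -0.428  0.03 ]
slab [0.577 0.161 0.095]
```

```bash
cat > plan.py <<'E'
from h import *
import sys
# commanded path: per-row shift/turn in tool frame from current pose to target
def plan(pos, rot, n=None, vmax=55., wmax=.16, start=None):
    s=get_state()
    p0=np.array(s['eef_pos']) if start is None else np.array(start[0]); R0=R.from_euler('xyz',s['ee_rot'] if start is None else start[1])
    R1=rot if isinstance(rot,R) else R.from_euler('xyz',rot)
    rv=(R0.inv()*R1).as_rotvec(); d=np.array(pos)-p0
    k=max(1,int(np.ceil(max(np.abs(R0.inv().apply(d)*1000).max()/vmax,np.linalg.norm(d)*1000/60, np.linalg.norm(rv)/wmax))))
    if n:k=n
    rows=[];Rc=R0
    for i in range(k):
        sh=Rc.inv().apply(d/k)*1000; rows.append(list(sh.round(1))+list((rv/k).round(4))); Rc=Rc*R.from_rotvec(rv/k)
    print(k,'rows; now',p0.round(4),R0.as_euler('xyz').round(3),'->',np.round(pos,4),R1.as_euler('xyz').round(3)); 
    print('; '.join(' '.join(f'{v:g}' for v in r) for r in rows))
ST=np.array([.5815,.1496,0]);SY=.1606
def st(X): return R.from_euler('z',SY).apply(X)+ST
def down(yaw): return R.from_euler('xyz',[np.pi,0,yaw])
E
python3 - <<'E'
from plan import *
plan(st([-.03,0,.28]),down(SY))
E
```

```text
10 rows; now [0.2427 0.6298 0.22  ] [ 3.142 -0.    -0.368] -> [0.5519 0.1448 0.28  ] [3.142 0.    0.161]
46.3 34.1 -6 0 -0 -0.0528; 44.4 36.5 -6 0 -0 -0.0528; 42.4 38.8 -6 0 -0 -0.0528; 40.3 41 -6 0 -0 -0.0528; 38.1 43.1 -6 0 -0 -0.0528; 35.8 45 -6 0 -0 -0.0528; 33.3 46.9 -6 0 -0 -0.0528; 30.8 48.6 -6 0 -0 -0.0528; 28.2 50.1 -6 0 -0 -0.0528; 25.5 51.5 -6 0 -0 -0.0528
```

>>> step_arm(commands="46 34 -6 0 0 -0.053; 44 36.5 -6 0 0 -0.053; 42 39 -6 0 0 -0.053; 40 41 -6 0 0 -0.053; 38 43 -6 0 0 -0.053; 36 45 -6 0 0 -0.053; 33 47 -6 0 0 -0.053; 31 48.5 -6 0 0 -0.053", jaw=30)

```text
t: 2.2
eef_pos: [0.4896, 0.2408, 0.2686]
ee_rot: [-3.141, -0.001, 0.058]
force: [1.1, 0.6, 0.6]
width: 0.0303
```

>>> step_arm(commands="28 50 -6 0 0 -0.053; 25.5 51.5 -6 0 0 -0.053; 0 0 0 0 0 0; 0 0 0 0 0 0")

```text
t: 2.7
eef_pos: [0.5506, 0.1454, 0.2798]
ee_rot: [-3.141, 0.0, 0.161]
force: [-0.3, -0.5, -0.4]
width: 0.0298
```

```bash
python3 - <<'E'
from h import *
p=grab('wrist','w1'); p2=grab('top','t1'); print(p['state']['eef_pos'],p['state']['ee_rot'],p['state']['force'])
E
```

```text
[0.55055709 0.14543631 0.27980561] [-3.14147646e+00  2.43410658e-04  1.60727154e-01] [-0.2569394  -0.47587084 -0.40154879]
```

View pics/w1.png

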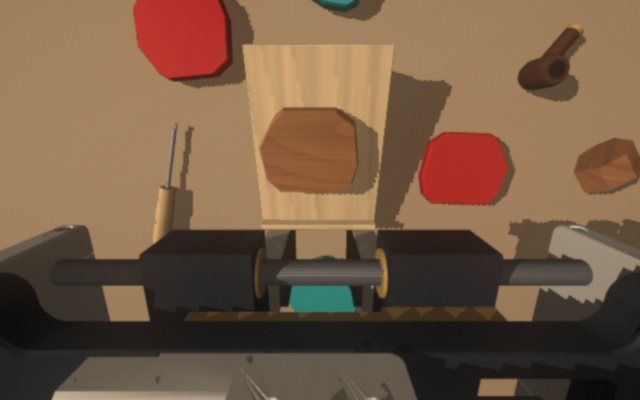

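The wrist view shows the whole stand (248,45)-(390,225), with the slab nearly in line and its uphill edge at row 107. I'll zoom in for the measurements.

```bash
python3 - <<'E'
import cv2
a=cv2.imread('pics/w1.png'); cv2.imwrite('pics/w1c.png',cv2.resize(a[35:235,230:410],(540*4//3,800*3//4),interpolation=cv2.INTER_CUBIC))
E
```

```text
(no output)
```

View pics/w1c.png

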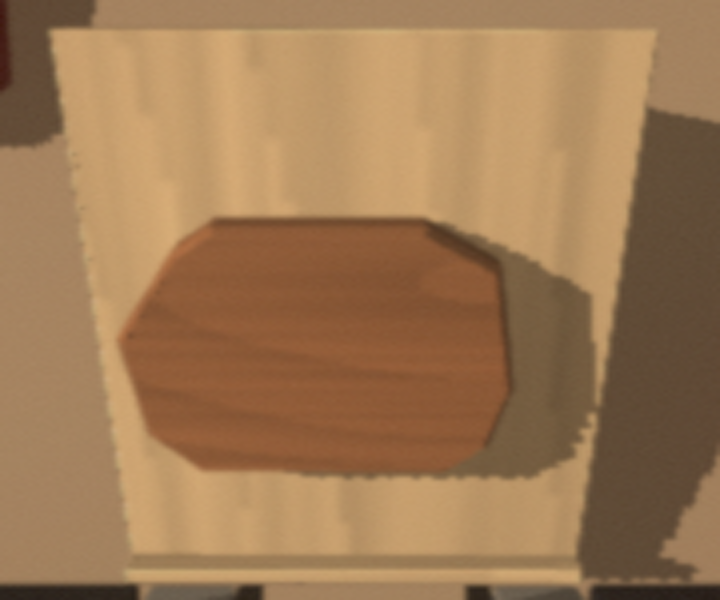

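```bash
python3 - <<'E'
from fit import *
t=load('top0'); s=load('side0'); w=load('w1')
ct=lambda x,y:np.array([170+x/2.5,90+y/2.5]); cs=lambda x,y:np.array([200+x/3,110+y/3]); cw=lambda x,y:np.array([230+x/4,35+y/3])
I=lambda X:np.array(X,float)
obs=[(t,ct(160,194),(.1215,.085,.092)),(t,ct(291,171),(.1215,-.085,.092)),(t,ct(197,377),(-.1215,.085,.048)),(t,ct(323,353),(-.1215,-.085,.048)),
 (w,cw(50,30),(.1215,.085,.092)),(w,cw(656,30),(.1215,-.085,.092)),(w,cw(132,557),(-.1183,.085,.0495)),(w,cw(580,557),(-.1183,-.085,.0495))]
x,r=fitplanar(obs,[.5,.1,0],I); print('stand',x,'\n',r.round(1))
x,r=fitplanar(obs[4:],[.5,.1,0],I); print('stand wrist only',x,'\n',r.round(1))
# slab : in board coords s (along), lateral y, height .026
c,sn=np.cos(np.radians(14)),np.sin(np.radians(14))
def board(sx,y,h): return np.array([-.115+sx*c-h*sn,y,.036+sx*sn+h*c])
Rz=R.from_euler('z',x[2])
so=[(cw(213,222),(.108,.032)),(cw(425,222),(.108,-.032)),(cw(205,468),(0,.042)),(cw(448,468),(0,-.042))]
def f(v):
    r=[]
    for px,(a,b) in so:
        X=board(v[0]+a*np.cos(v[2])-b*np.sin(v[2]),v[1]+a*np.sin(v[2])+b*np.cos(v[2]),.026)
        r+=list(proj(w,Rz.apply(X)+[x[0],x[1],0])[0]-px)
    return r
o=least_squares(f,[.06,0,0]); print(o.x,np.array(o.fun).reshape(-1,2).round(1))
E
```

```text
stand [0.58023334 0.15164898 0.16058717] 
 [[-0.5 -0.6]
 [-0.5 -1. ]
 [-0.1  1.2]
 [ 1.   1.2]
 [-0.4 -0.9]
 [ 0.7 -0.7]
 [-1.2  9.2]
 [ 0.8  9.2]]
stand wrist only [0.58015402 0.15159348 0.16224992] 
 [[-0.5 -0.6]
 [ 0.5 -0.7]
 [-1.1  9.3]
 [ 1.   9.2]]
[0.0714823  0.0095193  0.00246948] [[-1.6 -0.4]
 [ 1.6 -0.5]
 [-1.3  0.9]
 [ 1.2  0.7]]
```

```bash
python3 - <<'E'
from fit import *
t=load('top0'); w=load('w1')
ct=lambda x,y:np.array([170+x/2.5,90+y/2.5]); cw=lambda x,y:np.array([230+x/4,35+y/3])
I=lambda X:np.array(X,float)
x=[.5802,.1516,.1611];Rz=R.from_euler('z',x[2])
for n,X in dict(corner=(-.115,.085,.036),toplip_in=(-.1183,.085,.0495),toplip_in_vert=(-.115,.085,.05),topout=(-.126,.085,.048),hi=(.1215,.085,.092)).items():
    print(n,proj(w,Rz.apply(X)+[x[0],x[1],0])[0].round(1),proj(t,Rz.apply(X)+[x[0],x[1],0])[0].round(1))
print('obs: dark start 555->',cw(132,555),' lip light 568->',cw(125,568),' end 582',cw(125,582),'top low ',ct(197,377), ct(160,194))
obs=[(w,cw(50,30),(.1215,.085,.092)),(w,cw(656,30),(.1215,-.085,.092)),(w,cw(130,555),(-.115,.085,.036)),(w,cw(580,555),(-.115,-.085,.036))]
x,r=fitplanar(obs,[.5,.1,0],I); print('stand wrist only',x,'\n',r.round(1))
c,sn=np.cos(np.radians(14)),np.sin(np.radians(14))
def board(sx,y,h): return np.array([-.115+sx*c-h*sn,y,.036+sx*sn+h*c])
Rz=R.from_euler('z',x[2])
so=[(cw(213,222),(.108,.032)),(cw(425,222),(.108,-.032)),(cw(205,468),(0,.042)),(cw(448,468),(0,-.042))]
def f(v):
    r=[]
    for px,(a,b) in so:
        X=board(v[0]+a*np.cos(v[2])-b*np.sin(v[2]),v[1]+a*np.sin(v[2])+b*np.cos(v[2]),.026)
        r+=list(proj(w,Rz.apply(X)+[x[0],x[1],0])[0]-px)
    return r
o=least_squares(f,[.06,0,0]); print(o.x,np.array(o.fun).reshape(-1,2).round(1))
E
```

```text
corner [263.5 224.5] [249.1 240. ]
toplip_in [261.8 229.9] [248.5 241.1]
toplip_in_vert [261.7 228. ] [248.3 240. ]
topout [262.3 234.3] [249.  243.4]
hi [242.1  44.2] [233.5 167.1]
obs: dark start 555-> [263. 220.]  lip light 568-> [261.25       224.33333333]  end 582 [261.25 229.  ] top low  [248.8 240.8] [234.  167.6]
stand wrist only [0.58016892 0.15177771 0.16098257] 
 [[-0.5 -0.8]
 [ 0.5 -0.7]
 [ 0.8  4.5]
 [-0.8  4.6]]
[0.07142325 0.00927378 0.00373032] [[-1.6 -0.4]
 [ 1.6 -0.5]
 [-1.3  0.9]
 [ 1.2  0.7]]
```

```bash
python3 - <<'E'
from fit import *
t=load('top0'); w=load('w1')
ct=lambda x,y:np.array([170+x/2.5,90+y/2.5]); cw=lambda x,y:np.array([230+x/4,35+y/3])
c,sn=np.cos(np.radians(14)),np.sin(np.radians(14))
def board(sx,y,h): return np.array([-.115+sx*c-h*sn,y,.036+sx*sn+h*c])
def f(v,full=False):
    r=[];Rz=R.from_euler('z',v[2]);P=lambda X:Rz.apply(X)+[v[0],v[1],0]
    for px,(a,b) in [(cw(213,222),(.108,.032)),(cw(425,222),(.108,-.032)),(cw(205,468),(0,.042)),(cw(448,468),(0,-.042))]:
        X=board(v[3]+a*np.cos(v[5])-b*np.sin(v[5]),v[4]+a*np.sin(v[5])+b*np.cos(v[5]),.026)
        r+=list(proj(w,P(X))[0]-px)
    for px,y in [(cw(130,555),.085),(cw(580,555),-.085)]: r+=list(proj(w,P(board(0,y,0)))[0]-px)
    for px,y in [(cw(50,30),.085),(cw(656,30),-.085)]: r+=list(proj(w,P(board(v[6],y,0)))[0]-px)
    for px,y in [(ct(197,375),.085),(ct(323,351),-.085)]: r+=list(proj(t,P(board(0,y,0.014)))[0]-px)
    for px,y in [(ct(160,194),.085),(ct(291,171),-.085)]: r+=list(proj(t,P(board(v[6],y,0)))[0]-px)
    return r
o=least_squares(f,[.58,.15,.16,.06,0,0,.24]); print(o.x.round(4));print(np.array(o.fun).reshape(-1,2).round(1))
E
```

```text
[0.587  0.1528 0.1603 0.0642 0.0094 0.0044 0.2354]
[[-1.4 -0.2]
 [ 1.5 -0.4]
 [-1.1  0.7]
 [ 1.1  0.5]
 [ 0.6  0.3]
 [-0.5  0.3]
 [-0.5  0.1]
 [ 0.8  0.4]
 [-0.7 -1. ]
 [ 0.4 -1. ]
 [-0.5 -0.3]
 [-0.5 -0.7]]
```

```bash
cat >> plan.py <<'E'
ST=np.array([.587,.1528,0]);SY=.1603
C,S=np.cos(np.radians(14)),np.sin(np.radians(14))
def bd(s,y,h): return st(np.array([-.115+s*C-h*S,y,.036+s*S+h*C]))
RB=R.from_matrix(R.from_euler('z',SY).as_matrix()@np.array([[C,0,S],[0,-1,0],[S,0,-C]]))
E
python3 - <<'E'
from plan import *
plan(bd(.197,.009,.08),RB)
plan(bd(.197,.009,.031),RB,start=(bd(.197,.009,.08),RB.as_euler('xyz')))
E
```

```text
3 rows; now [0.5502 0.1464 0.2799] [-3.141  0.     0.163] -> [0.6416 0.1707 0.1613] [ 3.142 -0.244  0.16 ]
31.4 -3 39.5 -0.0002 0.0815 0.0009; 28.1 -3.1 42 -0.0002 0.0815 0.0009; 24.6 -3.1 44.1 -0.0002 0.0815 0.0009
1 rows; now [0.6416 0.1707 0.1613] [ 3.142 -0.244  0.16 ] -> [0.6533 0.1726 0.1137] [ 3.142 -0.244  0.16 ]
-0 -0 49 0 0 0
```

>>> step_arm(commands="31 -3 39.5 0 0.0815 0; 28 -3 42 0 0.0815 0; 24.5 -3 44 0 0.0815 0; 0 0 0 0 0 0; 0 0 0 0 0 0")

```text
t: 3.42
eef_pos: [0.6415, 0.1707, 0.163]
ee_rot: [3.141, -0.244, 0.164]
force: [-0.2, 0.4, 0.3]
width: 0.03
```

```bash
python3 - <<'E'
from plan import *
plan(bd(.197,.009,.031),RB)
p=grab('wrist','w2')
a=p['frame'][:260]; cv2.imwrite('pics/w2c.png',cv2.cvtColor(a,cv2.COLOR_RGB2BGR))
p=grab('side','s2'); a=p['frame'][60:260,150:450]; cv2.imwrite('pics/s2c.png',cv2.resize(cv2.cvtColor(a,cv2.COLOR_RGB2BGR),(750,500)))
E
```

```text
1 rows; now [0.6415 0.1707 0.163 ] [ 3.141 -0.244  0.164] -> [0.6533 0.1726 0.1137] [ 3.142 -0.244  0.16 ]
-0.3 0 50.8 -0.0006 0.0001 0.0033
```

View pics/s2c.png

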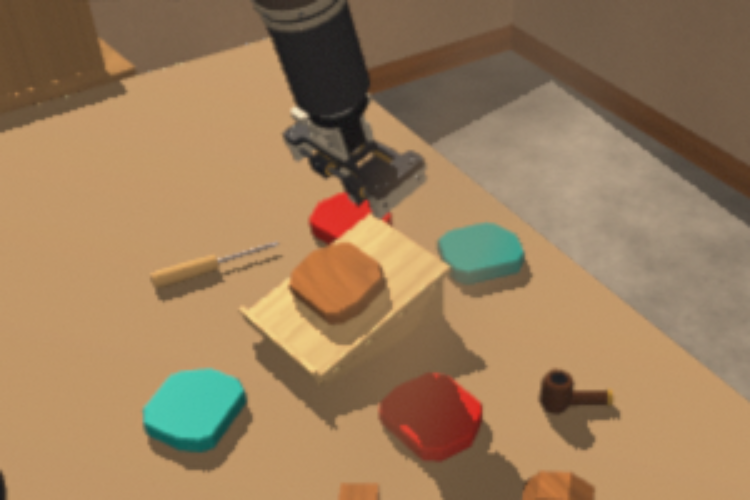

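View pics/w2.png

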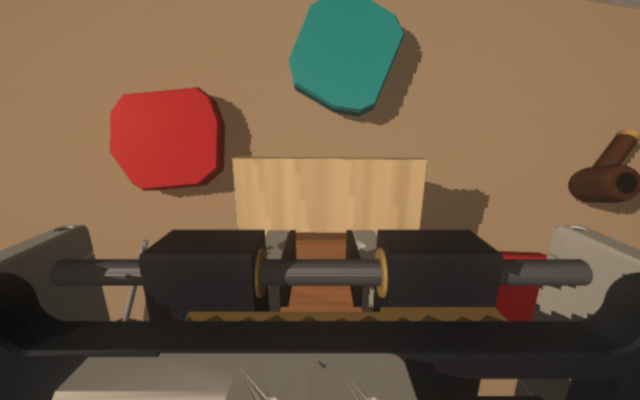

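```bash
python3 - <<'E'
from plan import *
p=pickle.load(open('pics/w2.pkl','rb'))
for s,h in [(.172,.026),(.172,0),(.2354,0)]: print(s,h,proj(p,bd(s,.009,h)).round(1))
cv2.imwrite('pics/w2d.png',cv2.resize(cv2.cvtColor(p['frame'][140:330,220:440],cv2.COLOR_RGB2BGR),(690,595)))
E
```

```text
0.172 0.026 [[319.2 239.6]]
0.172 0 [[319.4 228. ]]
0.2354 0 [[319.6 159.8]]
```

View pics/w2d.png

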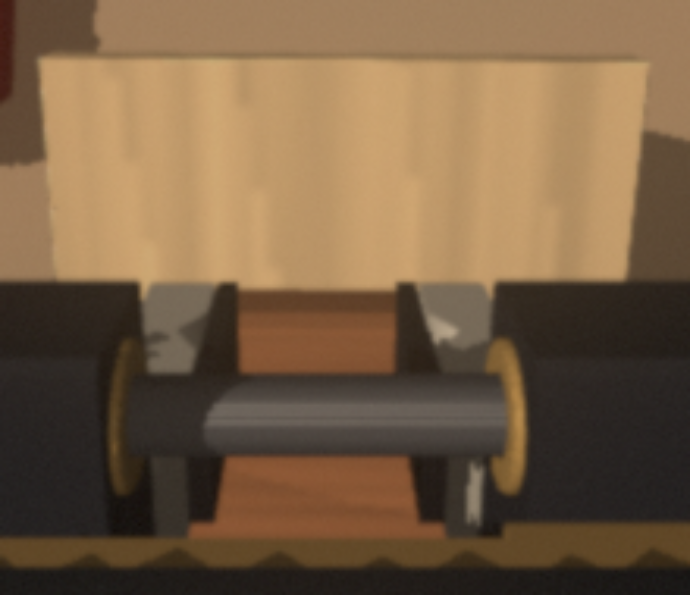

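>>> step_arm(commands="0 0 20 0 0 0.003; 0 0 20 0 0 0; 0 0 8 0 0 0; 0 0 0 0 0 0; 0 0 0 0 0 0")

```text
t: 4.15
eef_pos: [0.6535, 0.1719, 0.1162]
ee_rot: [-3.14, -0.246, 0.159]
force: [-0.8, -1.4, 0.0]
width: 0.03
```

```bash
python3 - <<'E'
from plan import *
s=get_state()
def inb(P):
    x=R.from_euler('z',-SY).apply(np.array(P)-ST); d=x-np.array([-.115,0,.036]); return np.array([d[0]*C+d[2]*S,d[1],-d[0]*S+d[2]*C])
print(inb(s['eef_pos']).round(4),s['ee_rot'],s['force'])
E
cat >> plan.py <<'E'
def inb(P):
    x=R.from_euler('z',-SY).apply(np.array(P)-ST); d=x-np.array([-.115,0,.036]); return np.array([d[0]*C+d[2]*S,d[1],-d[0]*S+d[2]*C])
E
```

```text
[0.1976 0.0082 0.0333] [-3.14032993 -0.24591243  0.15906614] [-0.7522928  -1.39829556  0.04297424]
```

>>> step_arm(commands="-9 0 0 0 0 0; -9 0 0 0 0 0; -9 0 0 0 0 0; -9 0 0 0 0 0; -9 0 0 0 0 0; -9 0 0 0 0 0; -6 0 0 0 0 0; 0 0 0 0 0 0")

```text
t: 5.15
eef_pos: [0.5952, 0.1623, 0.1003]
ee_rot: [-3.141, -0.244, 0.159]
force: [1.3, 0.0, 0.1]
width: 0.03
```

```bash
python3 - <<'E'
from plan import *
s=get_state();print(inb(s['eef_pos']).round(4),s['ee_rot'],s['force'])
p=grab('top','t3'); cv2.imwrite('pics/t3c.png',cv2.resize(cv2.cvtColor(p['frame'][130:270,200:340],cv2.COLOR_RGB2BGR),(600,600)))
p=grab('side','s3'); cv2.imwrite('pics/s3c.png',cv2.resize(cv2.cvtColor(p['frame'][130:230,220:340],cv2.COLOR_RGB2BGR),(720,600)))
E
```

```text
[0.1364 0.0081 0.0323] [-3.14092005 -0.24437854  0.15937313] [1.31966914 0.02077232 0.05412706]
```

View pics/t3c.png

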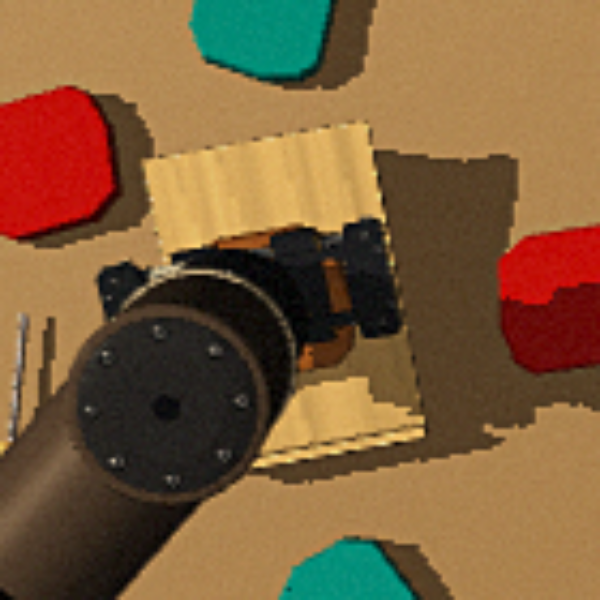

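View pics/s3c.png

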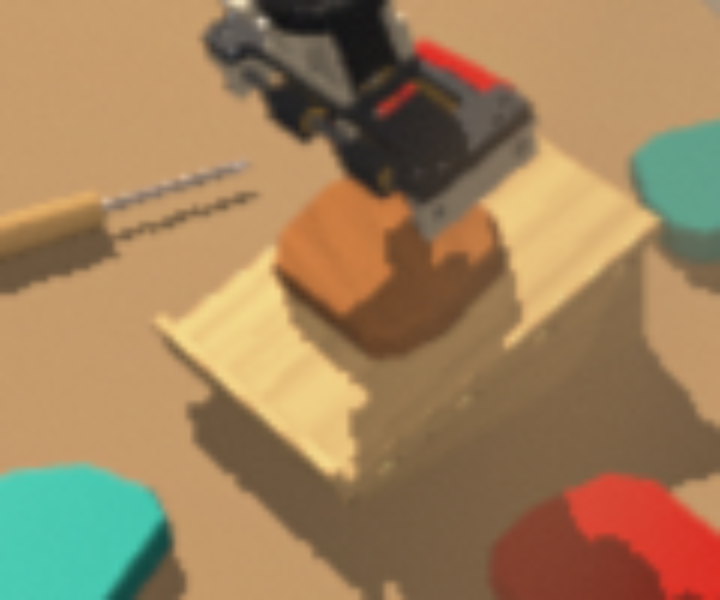

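```bash
python3 - <<'E'
from plan import *
p=pickle.load(open('pics/s3.pkl','rb'));s=p['state']
Rt=R.from_euler('xyz',s['ee_rot'])
for X in [(0,-.02,.025),(0,.02,.025),(0,.02,0)]:
    P=Rt.apply(X)+s['eef_pos']; print(X,P.round(3),inb(P).round(3),proj(p,P).round(1))
print('cam',ray(p,(0,0))[0])
print('slab top',[proj(p,bd(a,b,.026))[0].round(0) for a,b in [(.064,.05),(.064,-.033),(.172,.04),(.172,-.023)]])
p=grab('wrist','w3')
print('slab edge in wrist',[proj(p,bd(a,b,c))[0].round(0) for a,b,c in [(.172,.04,.026),(.172,-.023,.026),(.172,-.023,0)]])
print(get_state()['joint_efforts'])
E
```

```text
(0, -0.02, 0.025) [0.598 0.183 0.076] [0.137 0.028 0.007] [[287.2 167.2]]
(0, 0.02, 0.025) [0.605 0.144 0.076] [ 0.137 -0.012  0.007] [[294.5 172.5]]
(0, 0.02, 0) [0.599 0.143 0.1  ] [ 0.137 -0.012  0.032] [[292.7 167.7]]
cam [ 0.14468391 -0.73703415  0.88659301]
slab top [array([266., 174.]), array([281., 185.]), array([291., 156.]), array([303., 164.])]
slab edge in wrist [array([267., 183.]), array([370., 183.]), array([364., 175.])]
[ 3.95769265e-02 -4.29894447e+01  2.31293303e+01  5.15397996e+00
  7.11243320e-01 -1.19117548e-02]
```

View pics/w3.png

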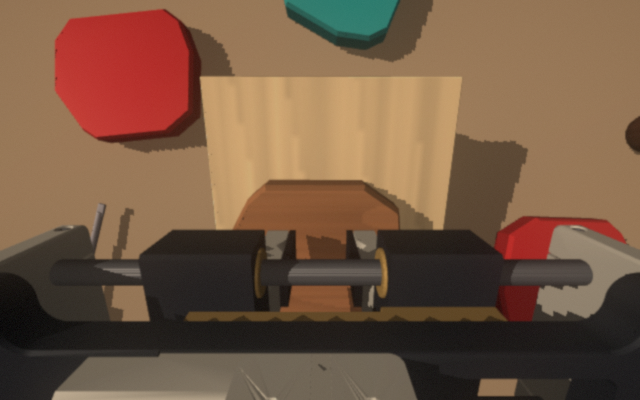

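```bash
python3 - <<'E'
from plan import *
p=pickle.load(open('pics/w3.pkl','rb'));s=p['state']
Rt=R.from_euler('xyz',s['ee_rot'])
for z in (-.02,0,.015,.025):
  for x in (-.0095,.0095):
    P=[Rt.apply((x,y,z))+s['eef_pos'] for y in(-.015,.015)]; print(z,x,proj(p,P).round(1).tolist())
cv2.imwrite('pics/w3c.png',cv2.resize(cv2.cvtColor(p['frame'][170:320,230:410],cv2.COLOR_RGB2BGR),(720,600),interpolation=cv2.INTER_CUBIC))
E
```

```text
-0.02 -0.0095 [[292.4, 269.4], [345.2, 269.4]]
-0.02 0.0095 [[291.5, 238.6], [346.1, 238.6]]
0 -0.0095 [[295.4, 253.2], [342.6, 253.2]]
0 0.0095 [[294.7, 225.2], [343.2, 225.3]]
0.015 -0.0095 [[297.3, 243.1], [340.9, 243.1]]
0.015 0.0095 [[296.6, 217.0], [341.5, 217.1]]
0.025 -0.0095 [[298.3, 237.2], [340.0, 237.2]]
0.025 0.0095 [[297.8, 212.2], [340.5, 212.2]]
```

View pics/w3c.png

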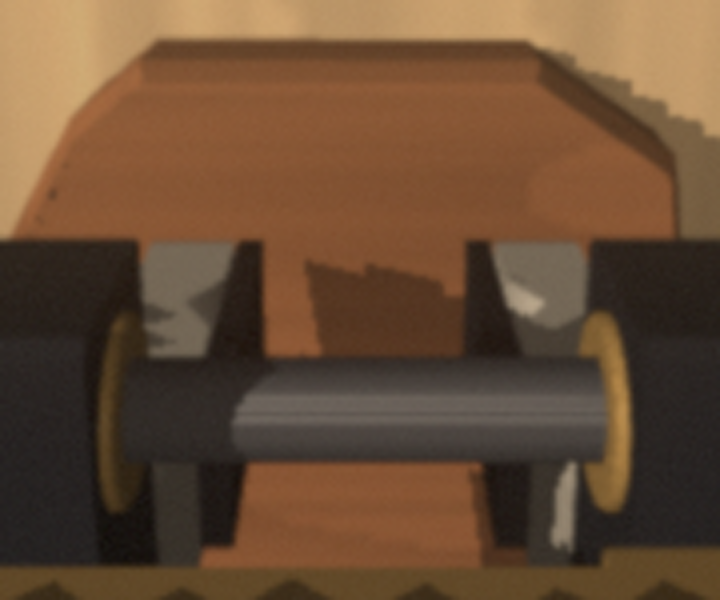

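The slab hasn't moved: the fingers passed over it, and in the wrist view they look about 29 mm shorter than stated. I'll back off uphill and touch the board to find the true tip offset.

>>> step_arm(commands="0 0 -15 0 0 0; 30 0 0 0 0 0; 30 0 0 0 0 0; 4 0 0 0 0 0; 0 0 10 0 0 0; 0 0 5 0 0 0; 0 0 0 0 0 0; 0 0 0 0 0 0")

```text
t: 6.3
eef_pos: [0.6566, 0.1722, 0.1159]
ee_rot: [-3.141, -0.244, 0.159]
force: [0.1, -0.2, 0.8]
width: 0.0301
```

>>> step_arm(commands="0 0 4 0 0 0; 0 0 4 0 0 0; 0 0 0 0 0 0; 0 0 0 0 0 0")

```text
t: 6.8
eef_pos: [0.6588, 0.1725, 0.108]
ee_rot: [-3.141, -0.244, 0.159]
force: [0.4, -0.2, 0.7]
width: 0.0301
```

>>> step_arm(commands="0 0 4 0 0 0; 0 0 0 0 0 0; 0 0 0 0 0 0")

```text
t: 7.18
eef_pos: [0.6597, 0.1726, 0.1041]
ee_rot: [-3.141, -0.244, 0.159]
force: [-0.8, -0.4, 0.1]
width: 0.0301
```

>>> step_arm(commands="0 0 3 0 0 0; 0 0 0 0 0 0; 0 0 0 0 0 0")

```text
t: 7.55
eef_pos: [0.6605, 0.1728, 0.1012]
ee_rot: [-3.141, -0.244, 0.159]
force: [0.3, 0.2, -0.6]
width: 0.0302
```

>>> step_arm(commands="0 0 4 0 0 0; 0 0 0 0 0 0; 0 0 0 0 0 0")

```text
t: 7.92
eef_pos: [0.6614, 0.1729, 0.0973]
ee_rot: [-3.141, -0.244, 0.159]
force: [-0.2, 0.8, 0.6]
width: 0.0303
```

>>> step_arm(commands="0 0 4 0 0 0; 0 0 0 0 0 0; 0 0 0 0 0 0")

```text
t: 8.3
eef_pos: [0.6624, 0.1731, 0.0934]
ee_rot: [-3.141, -0.244, 0.159]
force: [-0.2, 0.3, 0.2]
width: 0.0296
```

```bash
python3 - <<'E'
from plan import *
s=get_state();print(inb(s['eef_pos']).round(4),s['force'])
p=grab('wrist','w4')
p=grab('side','s4'); cv2.imwrite('pics/s4c.png',cv2.resize(cv2.cvtColor(p['frame'][110:210,220:340],cv2.COLOR_RGB2BGR),(720,600)))
E
```

```text
[0.2008 0.008  0.0091] [-0.19580184  0.34049913  0.21278978]
```

View pics/s4c.png

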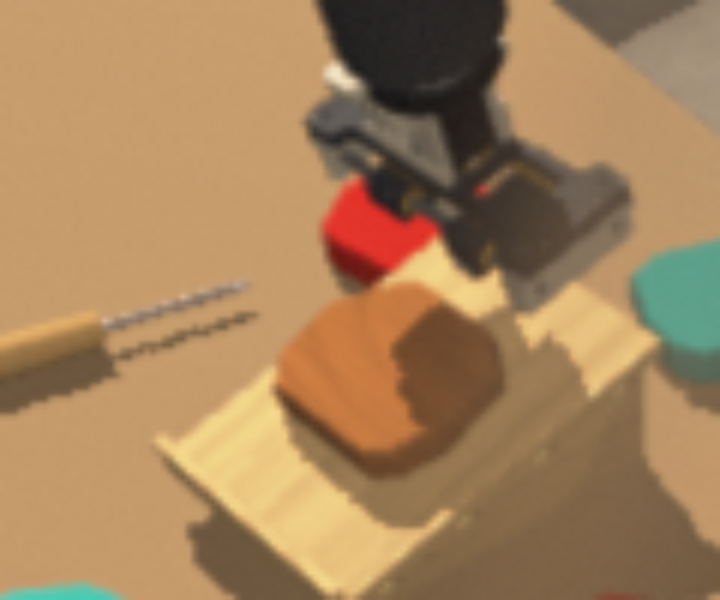

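View pics/w4.png

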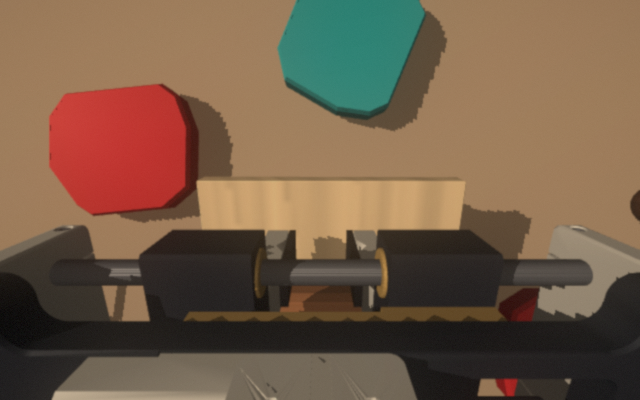

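>>> step_arm(commands="0 0 4 0 0 0; 0 0 0 0 0 0; 0 0 0 0 0 0")

```text
t: 8.78
eef_pos: [0.6633, 0.1732, 0.0895]
ee_rot: [-3.141, -0.244, 0.159]
force: [0.4, -0.0, -0.4]
width: 0.03
```

>>> step_arm(commands="0 0 3 0 0 0; 0 0 0 0 0 0; 0 0 0 0 0 0")

```text
t: 9.15
eef_pos: [0.664, 0.1734, 0.0867]
ee_rot: [-3.141, -0.244, 0.159]
force: [-0.7, 0.5, 0.2]
width: 0.0299
```

>>> step_arm(commands="0 0 3 0 0 0; 0 0 0 0 0 0; 0 0 0 0 0 0")

```text
t: 9.52
eef_pos: [0.6648, 0.1735, 0.0838]
ee_rot: [-3.141, -0.244, 0.159]
force: [0.5, -0.4, 0.7]
width: 0.0301
```

>>> step_arm(commands="0 0 2 0 0 0; 0 0 0 0 0 0; 0 0 0 0 0 0")

```text
t: 9.9
eef_pos: [0.6652, 0.1736, 0.0819]
ee_rot: [-3.141, -0.244, 0.159]
force: [-1.2, -0.6, -0.3]
width: 0.0301
```

>>> step_arm(commands="0 0 2 0 0 0; 0 0 0 0 0 0; 0 0 0 0 0 0")

```text
t: 10.28
eef_pos: [0.6657, 0.1737, 0.0799]
ee_rot: [-3.141, -0.244, 0.159]
force: [0.6, -0.1, 0.4]
width: 0.0302
```

>>> step_arm(commands="0 0 2 0 0 0; 0 0 0 0 0 0; 0 0 0 0 0 0")

```text
t: 10.65
eef_pos: [0.6663, 0.1738, 0.0782]
ee_rot: [-3.141, -0.245, 0.159]
force: [-0.1, -0.1, 2.2]
width: 0.0303
```

>>> step_arm(commands="0 0 -7 0 0 0; -8 0 0 0 0 0; -10 0 0 0 0 0; -10 0 0 0 0 0; -10 0 0 0 0 0; -10 0 0 0 0 0; 0 0 0 0 0 0")

```text
t: 11.52
eef_pos: [0.6174, 0.1657, 0.0729]
ee_rot: [-3.141, -0.244, 0.159]
force: [-0.1, -0.3, 0.2]
width: 0.0301
```

```bash
python3 - <<'E'
from plan import *
s=get_state();print(inb(s['eef_pos']).round(4),s['force'])
p=grab('wrist','w5')
p=grab('side','s5'); cv2.imwrite('pics/s5c.png',cv2.resize(cv2.cvtColor(p['frame'][110:210,220:340],cv2.COLOR_RGB2BGR),(720,600)))
E
```

```text
[0.1517 0.0078 0.0002] [-0.08823803 -0.32010642  0.21247609]
```

View pics/s5c.png

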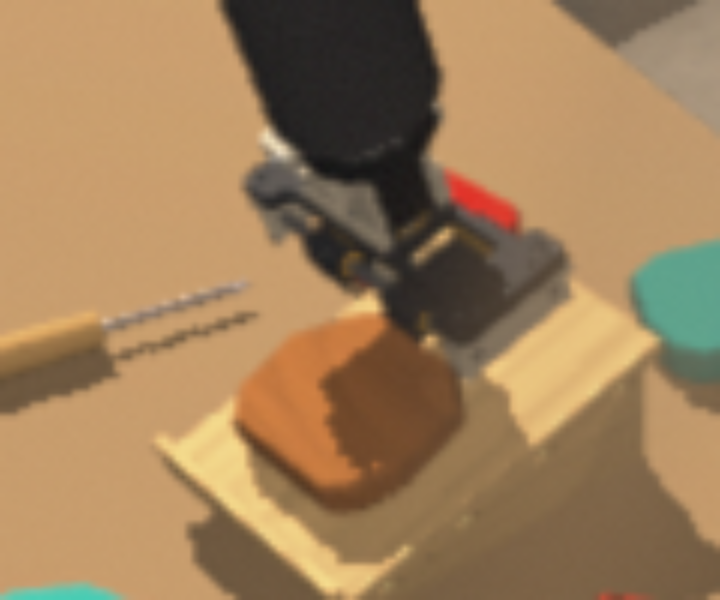

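The slab is now sliding with the fingers. I'll push on.

>>> step_arm(commands="-8 0 0 0 0 0; -8 0 0 0 0 0; -8 0 0 0 0 0; 0 0 0 0 0 0; 0 0 0 0 0 0")

```text
t: 12.25
eef_pos: [0.5952, 0.1621, 0.0671]
ee_rot: [-3.141, -0.244, 0.159]
force: [-0.2, 0.0, 0.6]
width: 0.0298
```

>>> step_arm(commands="-2 0 0 0 0 0; -2 0 0 0 0 0; 0 0 0 0 0 0; 0 0 0 0 0 0")

```text
t: 12.75
eef_pos: [0.5916, 0.1617, 0.0663]
ee_rot: [-3.141, -0.244, 0.159]
force: [-0.3, 0.3, 0.5]
width: 0.0298
```

>>> step_arm(commands="-2 0 0 0 0 0; -1 0 0 0 0 0; 0 0 0 0 0 0; 0 0 0 0 0 0")

```text
t: 13.25
eef_pos: [0.5887, 0.1612, 0.0656]
ee_rot: [-3.141, -0.244, 0.159]
force: [0.2, -0.1, 0.5]
width: 0.0297
```

```bash
python3 - <<'E'
from plan import *
s=get_state();print(inb(s['eef_pos']).round(4),s['force'])
p=grab('side','s6'); cv2.imwrite('pics/s6c.png',cv2.resize(cv2.cvtColor(p['frame'][110:210,220:340],cv2.COLOR_RGB2BGR),(720,600)))
E
```

```text
[0.1217 0.0081 0.0002] [ 0.16933066 -0.05073658  0.47563417]
```

View pics/s6c.png

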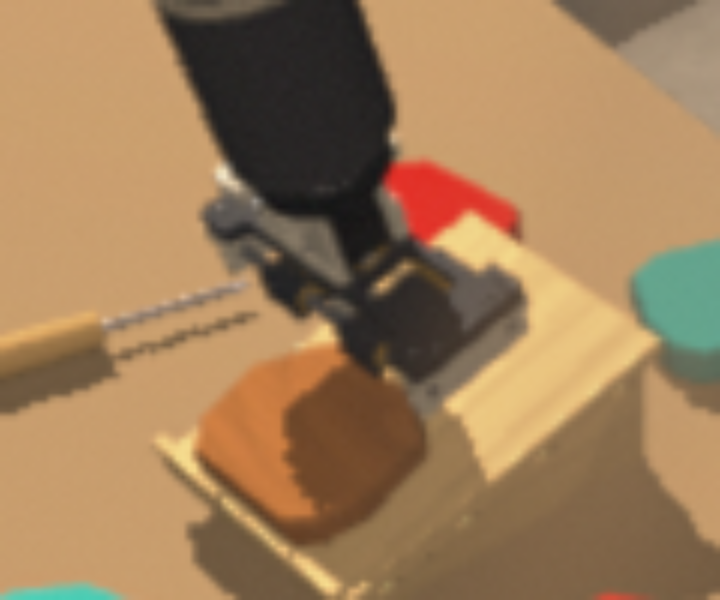

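Almost there. Small steps from here until the force rises.

>>> step_arm(commands="-2 0 0 0 0 0; -1 0 0 0 0 0; 0 0 0 0 0 0; 0 0 0 0 0 0")

```text
t: 13.8
eef_pos: [0.5879, 0.1616, 0.0663]
ee_rot: [-3.14, -0.248, 0.16]
force: [8.4, -2.9, 0.6]
width: 0.0302
```

>>> step_arm(commands="-2 0 0 0 0 0; 0 0 0 0 0 0; 0 0 0 0 0 0")

```text
t: 14.18
eef_pos: [0.5876, 0.1621, 0.067]
ee_rot: [-3.139, -0.251, 0.16]
force: [13.2, -4.6, 2.2]
width: 0.03
```

>>> step_arm(commands="-2 0 0 0 0 0; 0 0 0 0 0 0; 0 0 0 0 0 0")

```text
t: 14.55
eef_pos: [0.5874, 0.1625, 0.0677]
ee_rot: [-3.138, -0.254, 0.161]
force: [18.9, -7.9, 3.6]
width: 0.0303
```

>>> step_arm(commands="-2 0 0 0 0 0; 0 0 0 0 0 0; 0 0 0 0 0 0")

```text
t: 14.92
eef_pos: [0.5871, 0.1629, 0.0685]
ee_rot: [-3.137, -0.257, 0.162]
force: [25.4, -10.2, 5.3]
width: 0.0302
```

>>> step_arm(commands="4 0 0 0 0 0; 4 0 0 0 0 0; 6 0 0 0 0 0; 6 0 0 0 0 0; 0 0 -40 0 0 0; -15 0 -55 0 -0.08 0; -20 0 -55 0 -0.08 0; -20 0 -55 0 -0.08 0")

```text
t: 15.92
eef_pos: [0.5083, 0.1486, 0.2629]
ee_rot: [-3.14, -0.002, 0.16]
force: [1.3, 0.2, -0.5]
width: 0.03
```

>>> step_arm(commands="0 0 0 0 0 0; 0 0 0 0 0 0")

```text
t: 16.18
eef_pos: [0.5095, 0.1486, 0.2605]
ee_rot: [-3.14, -0.005, 0.159]
force: [0.1, 0.8, -0.7]
width: 0.0301
```

```bash
python3 - <<'E'
from plan import *
s=get_state();print(s['eef_pos'],s['ee_rot'],inb(s['eef_pos']).round(4),s['force'])
p=grab('wrist','w7');cv2.imwrite('pics/w7c.png',cv2.resize(cv2.cvtColor(p['frame'][35:235,220:420],cv2.COLOR_RGB2BGR),(600,600),interpolation=cv2.INTER_CUBIC))
E
```

```text
[0.50953429 0.14862923 0.26051065] [-3.14032549 -0.00454219  0.15927454] [0.0911 0.0082 0.2087] [ 0.06146822  0.84654909 -0.69698098]
```

View pics/w7c.png

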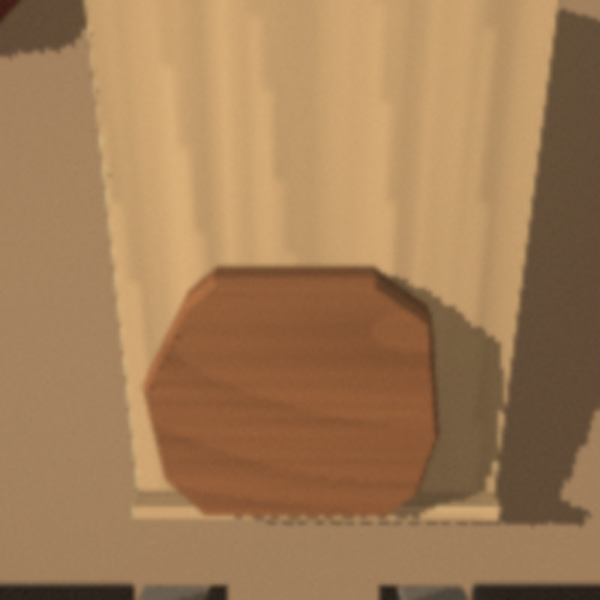

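```bash
python3 - <<'E'
from plan import *
p=pickle.load(open('pics/w7.pkl','rb'))
def onb(px,h):
    o,d=ray(p,px); n=R.from_euler('z',SY).apply([-S,0,C]); P0=bd(0,0,h); t=((P0-o)@n)/(d@n); return inb(o+t*d).round(4)
c=lambda x,y:(220+x/3,35+y/3)
for n,q,h in [('hiL',(217,272),.026),('hiR',(375,272),.026),('loL',(205,513),.026),('loR',(388,513),.026),('boardL',(135,492),0),('boardR',(500,492),0)]: print(n,onb(c(*q),h))
# wedge/cap rough look pose
plan([.38,-.14,.26],down(0.))
E
```

```text
hiL [0.1126 0.0397 0.026 ]
hiR [ 0.1126 -0.0207  0.026 ]
loL [0.0048 0.0504 0.026 ]
loR [ 0.0048 -0.0311  0.026 ]
boardL [ 0.0007  0.0864 -0.    ]
boardR [ 0.0006 -0.0866 -0.    ]
6 rows; now [0.5092 0.1483 0.2598] [-3.141e+00 -3.000e-03  1.590e-01] -> [ 0.38 -0.14  0.26] [3.142 0.    0.   ]
-28.9 44 -0.1 -0.0001 -0.0005 0.0265; -27.7 44.8 -0.1 -0.0001 -0.0005 0.0265; -26.5 45.5 -0.1 -0.0001 -0.0005 0.0265; -25.3 46.2 -0.1 -0.0001 -0.0005 0.0265; -24.1 46.8 -0.1 -0.0001 -0.0005 0.0265; -22.8 47.5 -0.1 -0.0001 -0.0005 0.0265
```

The slab is home: its edge sits on the lip line and its uphill edge is parallel to the lip. On to the wedge.

>>> step_arm(commands="-29 44 0 0 0 0.0265; -28 45 0 0 0 0.0265; -26.5 45.5 0 0 0 0.0265; -25 46 0 0 0 0.0265; -24 47 0 0 0 0.0265; -23 47.5 0 0 0 0.0265; 0 0 0 0 0 0; 0 0 0 0 0 0", jaw=75)

```text
t: 17.23
eef_pos: [0.38, -0.1402, 0.2591]
ee_rot: [-3.14, -0.003, -0.001]
force: [0.0, 1.3, 0.4]
width: 0.075
```

```bash
python3 - <<'E'
from plan import *
p=grab('wrist','w8');print(p['state']['eef_pos'],p['state']['ee_rot'])
print(proj(p,[.431,-.146,.03]))
for nm in ['wedge','cap']: print(nm,[(np.round(d['pixel'],1).tolist(),round(d['conf'],2)) for d in recognise(p,nm)])
E
```

```text
[ 0.37998011 -0.14022159  0.25912721] [-3.14029737e+00 -2.94864731e-03 -6.28200778e-04]
[[324.14527311 135.19955535]]
wedge [([323.4, 137.5], 0.58)]
cap []
```

View pics/w8.png

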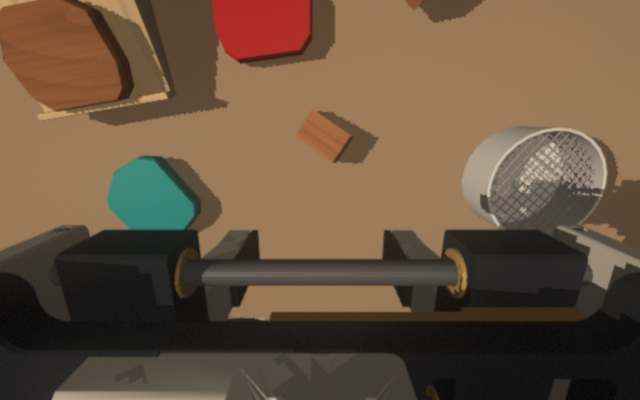

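```bash
python3 - <<'E'
from h import *
p=pickle.load(open('pics/w8.pkl','rb'));cv2.imwrite('pics/w8c.png',cv2.resize(cv2.cvtColor(p['frame'][95:175,280:380],cv2.COLOR_RGB2BGR),(750,600),interpolation=cv2.INTER_CUBIC))
p=pickle.load(open('pics/side0.pkl','rb'));cv2.imwrite('pics/s0w.png',cv2.resize(cv2.cvtColor(p['frame'][240:290,270:330],cv2.COLOR_RGB2BGR),(720,600),interpolation=cv2.INTER_CUBIC))
E
```

```text
(no output)
```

View pics/w8c.png

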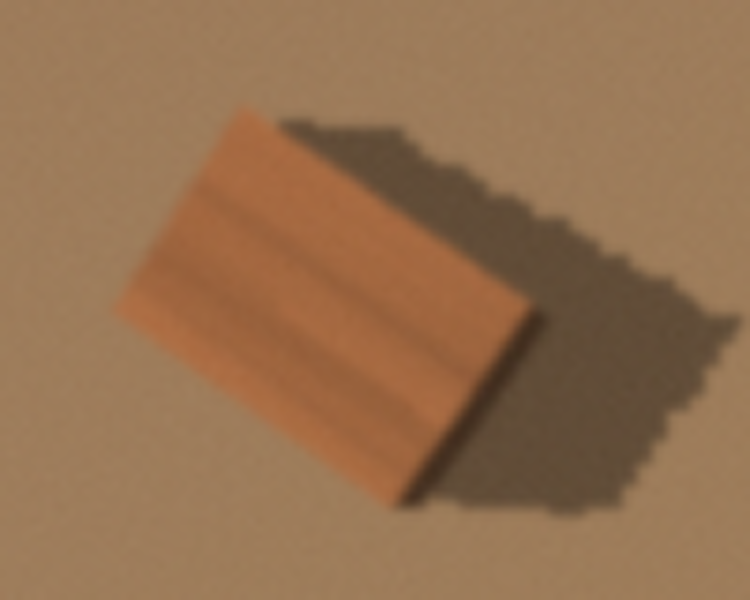

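View pics/s0w.png

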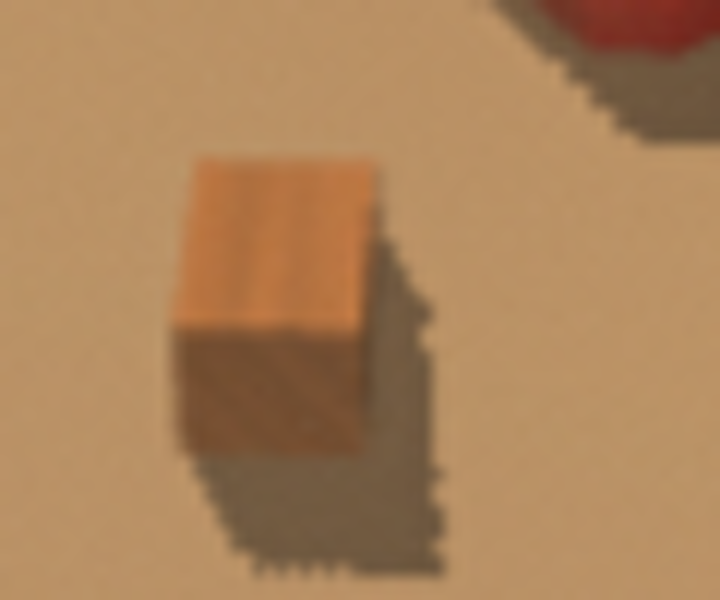

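```bash
cat > wedge.py <<'E'
from fit import *
a=np.radians(14); Ry=R.from_euler('y',-a)  # wedge->level: x tips up
# wedge frame pts -> bench frame with origin beneath the wedge origin
def T(X):
    X=np.array(X,float); v=Ry.apply(X); z0=.030*np.cos(a); return v+[0,0,z0]
E
python3 - <<'E'
from wedge import *
print(T((.032,0,0)),T((-.032,0,0)),T((.032,0,-.038)),T((-.032,0,-.022)))
w=load('w8');s=load('side0');t=load('top0')
cw=lambda x,y:np.array([280+x/7.5,95+y/7.5]);cs=lambda x,y:np.array([270+x/12,240+y/12])
obs=[(w,cw(243,103),(-.032,.022,0)),(w,cw(113,308),(-.032,-.022,0)),(w,cw(540,305),(.032,.022,0)),(w,cw(395,510),(.032,-.022,0))]
so=[(s,cs(195,157),(-.032,-.022,0)),(s,cs(377,160),(-.032,.022,0)),(s,cs(175,328),(.032,-.022,0)),(s,cs(360,328),(.032,.022,0)),(s,cs(187,452),(.032,-.022,-.038)),(s,cs(362,452),(.032,.022,-.038))]
for o in (obs,so,obs+so):
    x,r=fitplanar(o,[.43,-.146,-2.2+1.0],T); print(x.round(4)); print(r.round(1).tolist())
E
```

```text
[0.03104946 0.         0.03685037] [-0.03104946  0.          0.02136737] [ 4.02424953e-02  0.00000000e+00 -2.08651510e-05] [-2.57271815e-02  0.00000000e+00  2.08651510e-05]
[ 0.43   -0.1441 -2.1621]
[[0.4, -0.1], [0.2, 0.2], [-0.6, -0.1], [-0.0, -0.1]]
[ 0.4308 -0.1421 -2.1528]
[[0.1, -0.0], [-0.0, -0.2], [-0.2, -0.1], [0.2, -0.0], [-0.5, 0.1], [0.5, 0.2]]
[ 0.4301 -0.1438 -2.1604]
[[0.0, -0.2], [-0.1, 0.2], [-0.9, -0.3], [-0.2, -0.2], [0.3, 0.4], [0.1, 0.3], [-0.2, 0.4], [0.2, 0.6], [-0.5, 0.6], [0.5, 0.8]]
```

```bash
python3 - <<'E'
from plan import *
W=np.array([.4303,-.1435]);yw=-2.161
g=W+.004*np.array([np.cos(yw),np.sin(yw)]);print(g,get_state()['q'].round(2))
psi=yw+np.pi
plan([g[0],g[1],.10],down(psi))
plan([g[0],g[1],.001],down(psi),start=([g[0],g[1],.10],down(psi).as_euler('xyz')))
E
```

```text
[ 0.42807388 -0.14682331] [ 0.14 -0.14 -0.47 -0.   -1.24  1.43]
7 rows; now [ 0.3807 -0.1393  0.2595] [-3.14e+00 -3.00e-03  2.00e-03] -> [ 0.4281 -0.1468  0.1   ] [3.142 0.    0.981]
6.7 1.1 22.8 0.0001 -0.0006 -0.1398; 6.5 2 22.8 0.0001 -0.0006 -0.1398; 6.1 2.9 22.8 0.0001 -0.0006 -0.1398; 5.7 3.8 22.8 0.0001 -0.0006 -0.1398; 5.1 4.5 22.8 0.0001 -0.0006 -0.1398; 4.5 5.2 22.8 0.0001 -0.0006 -0.1398; 3.7 5.8 22.8 0.0001 -0.0006 -0.1398
2 rows; now [ 0.4281 -0.1468  0.1   ] [3.142 0.    0.981] -> [ 0.4281 -0.1468  0.001 ] [3.142 0.    0.981]
0 -0 49.5 -0 -0 0; 0 -0 49.5 -0 -0 0
```

>>> step_arm(commands="7 1 23 0 0 -0.14; 6.5 2 23 0 0 -0.14; 6 3 23 0 0 -0.14; 5.5 4 23 0 0 -0.14; 5 4.5 23 0 0 -0.14; 4.5 5 22.5 0 0 -0.14; 3.5 6 22.5 0 0 -0.14; 0 0 0 0 0 0", jaw=64)

```text
t: 18.38
eef_pos: [0.4274, -0.1473, 0.0986]
ee_rot: [-3.141, -0.001, 0.981]
force: [0.3, -0.6, 0.8]
width: 0.0644
```

>>> step_arm(commands="0 0 0 0 0 0; 0 0 0 0 0 0")

```text
t: 18.62
eef_pos: [0.4286, -0.1478, 0.1011]
ee_rot: [3.137, -0.005, 0.979]
force: [0.1, 0.7, 0.6]
width: 0.064
```

```bash
python3 - <<'E'
from plan import *
plan([.4281,-.1468,.03],down(.981))
p=grab('wrist','w9')
E
```

```text
2 rows; now [ 0.4286 -0.1478  0.1011] [ 3.137 -0.005  0.979] -> [ 0.4281 -0.1468  0.03  ] [3.142 0.    0.981]
0.1 -0.6 35.6 0.0021 -0.0023 -0.0009; 0.2 -0.5 35.6 0.0021 -0.0023 -0.0009
```

View pics/w9.png

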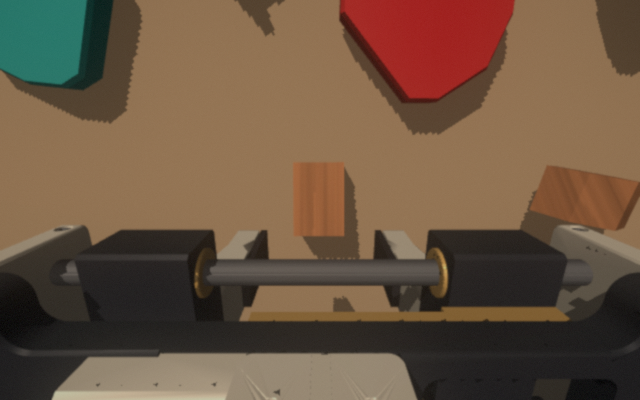

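>>> step_arm(commands="0 0 35 0 0 0; 0 0 35 0 0 0; 0 0 15 0 0 0; 0 0 9 0 0 0; 0 0 0 0 0 0; 0 0 0 0 0 0")

```text
t: 19.42
eef_pos: [0.4291, -0.1479, 0.0069]
ee_rot: [3.138, -0.004, 0.98]
force: [0.0, -0.6, 0.5]
width: 0.064
```

```bash
python3 - <<'E'
from plan import *
plan([.4281,-.1468,.001],down(.981));print(get_state()['force'])
p=grab('wrist','w10')
p=grab('side','s10'); cv2.imwrite('pics/s10c.png',cv2.resize(cv2.cvtColor(p['frame'][200:300,240:360],cv2.COLOR_RGB2BGR),(720,600)))
E
```

```text
1 rows; now [ 0.4291 -0.1479  0.0069] [ 3.138 -0.004  0.98 ] -> [ 0.4281 -0.1468  0.001 ] [3.142 0.    0.981]
0.3 -1.4 5.9 0.0039 -0.0044 -0.0008
[ 0.02586884 -0.61260836  0.49540743]
```

View pics/w10.png

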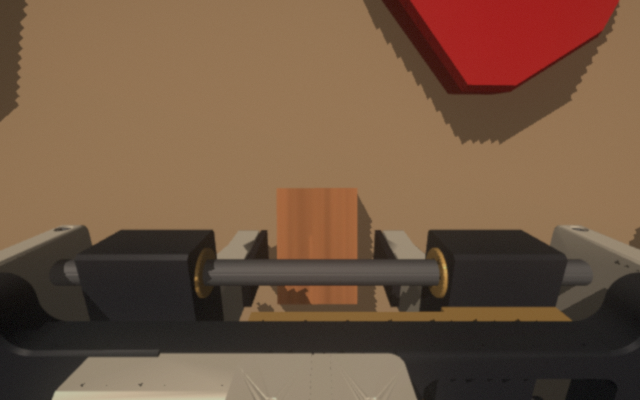

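View pics/s10c.png

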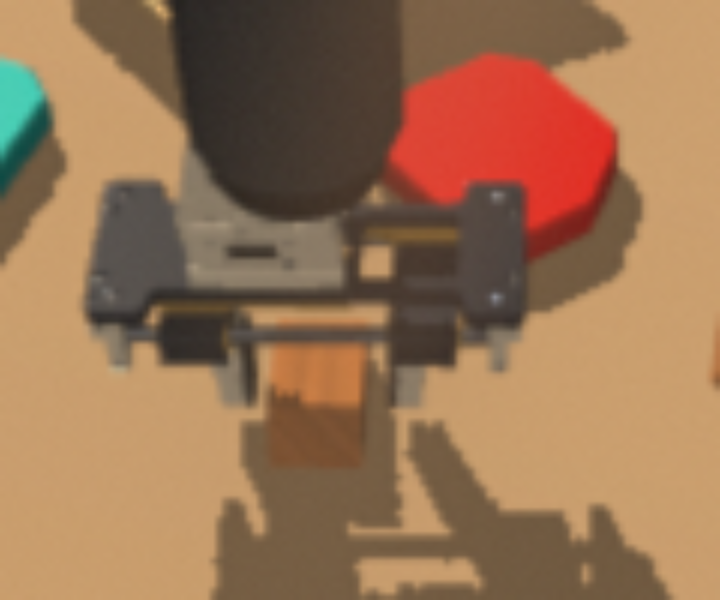

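>>> step_arm(commands="0 -2 4 0.004 -0.004 0; 0 0 1 0 0 0; 0 0 0 0 0 0")

```text
t: 19.9
eef_pos: [0.4267, -0.1468, 0.0011]
ee_rot: [-3.14, 0.001, 0.98]
force: [-0.5, -0.0, -0.3]
width: 0.0638
```

>>> step_arm(commands="0 0 0 0 0 0; 0 0 0 0 0 0; 0 0 0 0 0 0; 0 0 0 0 0 0; 0 0 0 0 0 0; 0 0 0 0 0 0", jaw=36, grip_force=20)

```text
t: 20.65
eef_pos: [0.4268, -0.1468, 0.0012]
ee_rot: [-3.14, 0.0, 0.98]
force: [-0.5, -0.5, -0.6]
width: 0.0439
```

>>> step_arm(commands="0 0 -10 0 0 0; 0 0 -40 0 0 0; 0 0 -50 0 0 0; 0 0 -50 0 0 0; 0 0 -40 0 0 0; 0 0 0 0 0 0")

```text
t: 21.4
eef_pos: [0.4288, -0.1469, 0.1951]
ee_rot: [3.137, -0.004, 0.981]
force: [0.6, 0.2, -1.2]
width: 0.044
```

```bash
python3 - <<'E'
from plan import *
print(get_state()['width'],get_state()['force'])
plan(bd(.0493,.0095,.10),RB,n=8)
E
```

```text
0.04400850435953743 [ 0.57467703  0.24268909 -1.1721753 ]
8 rows; now [ 0.4288 -0.1469  0.1951] [ 3.137 -0.004  0.981] -> [0.4953 0.1476 0.145 ] [ 3.142 -0.244  0.16 ]
35.2 -13.6 6.3 -0.0122 0.0281 0.1021; 33.4 -17.2 7.1 -0.0122 0.0281 0.1021; 31.3 -20.6 7.8 -0.0122 0.0281 0.1021; 28.8 -23.8 8.4 -0.0122 0.0281 0.1021; 26 -26.7 8.8 -0.0122 0.0281 0.1021; 22.9 -29.3 9.2 -0.0122 0.0281 0.1021; 19.5 -31.5 9.4 -0.0122 0.0281 0.1021; 15.9 -33.5 9.5 -0.0122 0.0281 0.1021
```

>>> step_arm(commands="35 -13.5 6 -0.012 0.028 0.102; 33.5 -17 7 -0.012 0.028 0.102; 31.5 -20.5 8 -0.012 0.028 0.102; 29 -24 8 -0.012 0.028 0.102; 26 -26.5 9 -0.012 0.028 0.102; 23 -29 9 -0.012 0.028 0.102; 19.5 -31.5 9.5 -0.012 0.028 0.102; 16 -33.5 9.5 -0.012 0.028 0.102")

```text
t: 22.4
eef_pos: [0.4935, 0.1484, 0.1406]
ee_rot: [-3.139, -0.236, 0.157]
force: [0.8, 0.2, 0.0]
width: 0.0434
```

>>> step_arm(commands="0 0 0 0 0 0; 0 0 0 0 0 0; 0 0 0 0 0 0")

```text
t: 22.78
eef_pos: [0.4939, 0.1467, 0.1412]
ee_rot: [-3.14, -0.236, 0.16]
force: [0.3, 0.7, -0.5]
width: 0.0437
```

```bash
python3 - <<'E'
from plan import *
s=get_state();print(s['width'],s['force'],inb(s['eef_pos']))
plan(bd(.0493,.0095,.05),RB)
p=grab('wrist','w11')
p=grab('side','s11'); cv2.imwrite('pics/s11c.png',cv2.resize(cv2.cvtColor(p['frame'][110:210,220:340],cv2.COLOR_RGB2BGR),(720,600)))
E
```

```text
0.0436741376600638 [ 0.27146561  0.66705103 -0.52869726] [0.04686595 0.00887908 0.09669734]
1 rows; now [0.4939 0.1467 0.1412] [-3.14  -0.236  0.16 ] -> [0.5072 0.1495 0.0964] [ 3.142 -0.244  0.16 ]
2.8 -0.5 46.7 -0.0016 0.0088 -0.0005
```

View pics/w11.png

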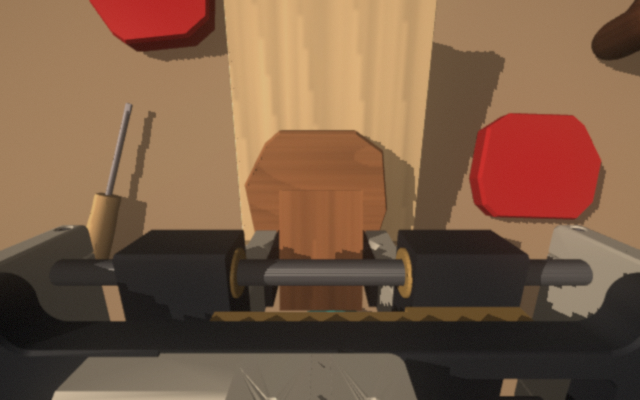

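View pics/s11c.png

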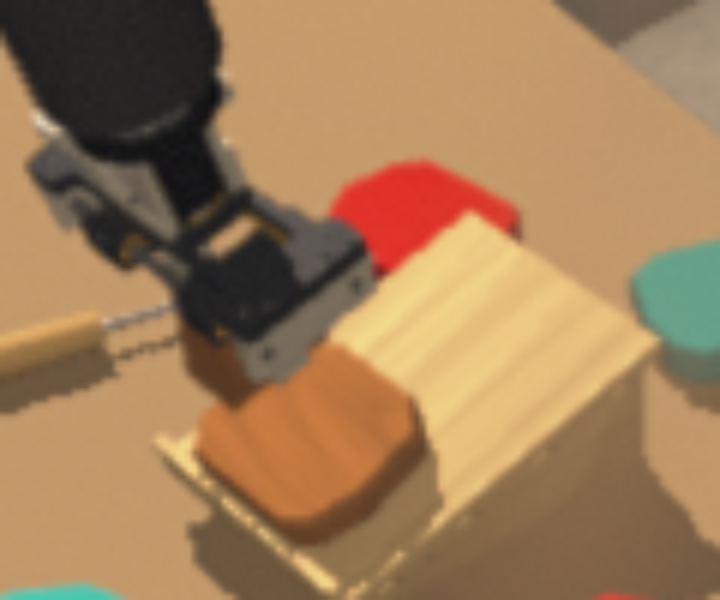

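>>> step_arm(commands="1 0 25 0 0.008 0; 1 0 25 0 0 0; 0.5 0 8 0 0 0; 0 0 0 0 0 0; 0 0 0 0 0 0")

```text
t: 23.5
eef_pos: [0.5104, 0.1503, 0.0863]
ee_rot: [-3.139, -0.245, 0.16]
force: [0.5, 0.2, -0.6]
width: 0.0437
```

```bash
python3 - <<'E'
from plan import *
s=get_state();print(s['width'],s['force'],inb(s['eef_pos']))
plan(bd(.0493,.0095,.0302),RB)
E
```

```text
0.043737537486805395 [ 0.52712217  0.15141125 -0.64182152] [0.05001237 0.0098017  0.03938016]
1 rows; now [0.5104 0.1503 0.0863] [-3.139 -0.245  0.16 ] -> [0.512  0.1503 0.0772] [ 3.142 -0.244  0.16 ]
-0.7 0.3 9.2 -0.0022 -0.0006 -0.0005
```

>>> step_arm(commands="0 0 4 0 0 0; 0 0 4 0 0 0; 0 0 0 0 0 0; 0 0 0 0 0 0")

```text
t: 24.0
eef_pos: [0.5119, 0.1504, 0.0776]
ee_rot: [-3.14, -0.244, 0.16]
force: [0.6, 0.4, -1.2]
width: 0.0437
```

>>> step_arm(commands="0 0 1.5 0 0 0; 0 0 0 0 0 0; 0 0 0 0 0 0")

```text
t: 24.38
eef_pos: [0.5123, 0.1505, 0.0762]
ee_rot: [-3.14, -0.244, 0.16]
force: [1.0, -0.1, -1.0]
width: 0.044
```

>>> step_arm(commands="0 0 1.5 0 0 0; 0 0 0 0 0 0; 0 0 0 0 0 0")

```text
t: 24.75
eef_pos: [0.5126, 0.1505, 0.0747]
ee_rot: [-3.14, -0.244, 0.16]
force: [-0.5, 0.8, -0.5]
width: 0.0437
```

>>> step_arm(commands="0 0 1 0 0 0; 0 0 0 0 0 0; 0 0 0 0 0 0")

```text
t: 25.12
eef_pos: [0.5129, 0.1507, 0.0739]
ee_rot: [-3.14, -0.244, 0.16]
force: [-3.3, 0.1, 3.6]
width: 0.0437
```

>>> step_arm(commands="0 0 1 0 0 0; 0 0 0 0 0 0; 0 0 0 0 0 0")

```text
t: 25.5
eef_pos: [0.513, 0.1507, 0.0738]
ee_rot: [-3.14, -0.245, 0.16]
force: [-12.3, 0.5, 17.3]
width: 0.044
```

>>> step_arm(commands="0 0 1 0 0 0; 0 0 0 0 0 0; 0 0 0 0 0 0")

```text
t: 25.88
eef_pos: [0.5134, 0.1508, 0.0733]
ee_rot: [-3.14, -0.245, 0.16]
force: [-14.8, -1.1, 23.7]
width: 0.0441
```

>>> step_arm(commands="0 0 -1 0 0 0; 0 0 -0.7 0 0 0; 0 0 0 0 0 0; 0 0 0 0 0 0")

```text
t: 26.38
eef_pos: [0.5129, 0.1506, 0.0733]
ee_rot: [-3.14, -0.244, 0.16]
force: [-1.7, 0.5, 0.4]
width: 0.0439
```

>>> step_arm(commands="0 0 0 0 0 0; 0 0 0 0 0 0; 0 0 0 0 0 0; 0 0 0 0 0 0", jaw=62)

```text
t: 26.88
eef_pos: [0.5129, 0.1506, 0.0735]
ee_rot: [-3.14, -0.244, 0.16]
force: [-0.2, -0.2, -0.7]
width: 0.0618
```

```bash
python3 - <<'E'
from plan import *
s=get_state();print(s['width'],s['force'],inb(s['eef_pos']))
p=grab('wrist','w12')
E
```

```text
0.061766381594610016 [-0.18469033 -0.1942448  -0.69873227] [0.04937858 0.00968624 0.02629625]
```

View pics/w12.png

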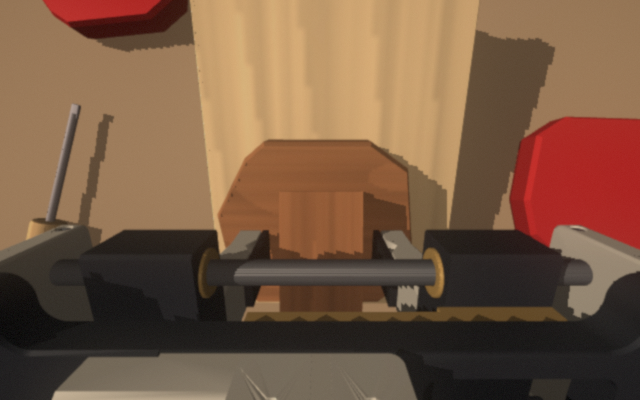

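The wedge is down on the slab and released. I'll retract and check.

>>> step_arm(commands="0 0 -20 0 0 0; 0 0 -50 0 0 0; 0 0 -50 0 -0.08 0; -10 0 -50 0 -0.08 0; -10 0 -20 0 -0.084 0; 0 0 0 0 0 0; 0 0 0 0 0 0", jaw=70)

```text
t: 27.8
eef_pos: [0.4547, 0.1406, 0.2555]
ee_rot: [-3.14, 0.001, 0.16]
force: [-0.0, -0.7, -0.6]
width: 0.0699
```

```bash
python3 - <<'E'
from plan import *
p=grab('wrist','w13');print(p['state']['eef_pos'],p['state']['ee_rot'])
cv2.imwrite('pics/w13c.png',cv2.resize(cv2.cvtColor(p['frame'][60:240,220:420],cv2.COLOR_RGB2BGR),(667,600),interpolation=cv2.INTER_CUBIC))
p=grab('side','s13'); cv2.imwrite('pics/s13c.png',cv2.resize(cv2.cvtColor(p['frame'][130:210,240:340],cv2.COLOR_RGB2BGR),(750,600)))
plan([.56,-.24,.28],down(SY))
E
```

```text
[0.4547153  0.14055091 0.25548904] [-3.14047818e+00  6.63854223e-04  1.59955498e-01]
8 rows; now [0.4544 0.1404 0.2554] [-3.141e+00  1.000e-03  1.610e-01] -> [ 0.56 -0.24  0.28] [3.142 0.    0.16 ]
5.4 49 -3.1 -0.0001 0.0002 0; 5.4 49 -3.1 -0.0001 0.0002 0; 5.4 49 -3.1 -0.0001 0.0002 0; 5.4 49 -3.1 -0.0001 0.0002 0; 5.4 49 -3.1 -0.0001 0.0002 0; 5.4 49 -3.1 -0.0001 0.0002 0; 5.4 49 -3.1 -0.0001 0.0002 0; 5.4 49 -3.1 -0.0001 0.0002 0
```

View pics/w13c.png

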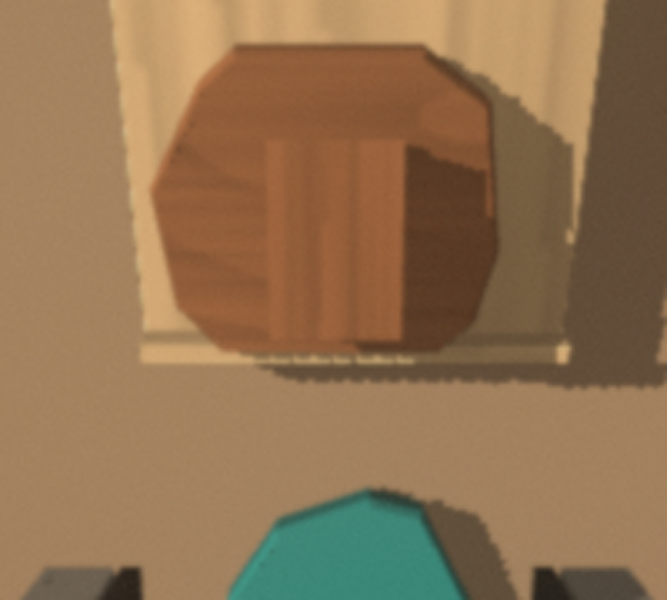

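View pics/s13c.png

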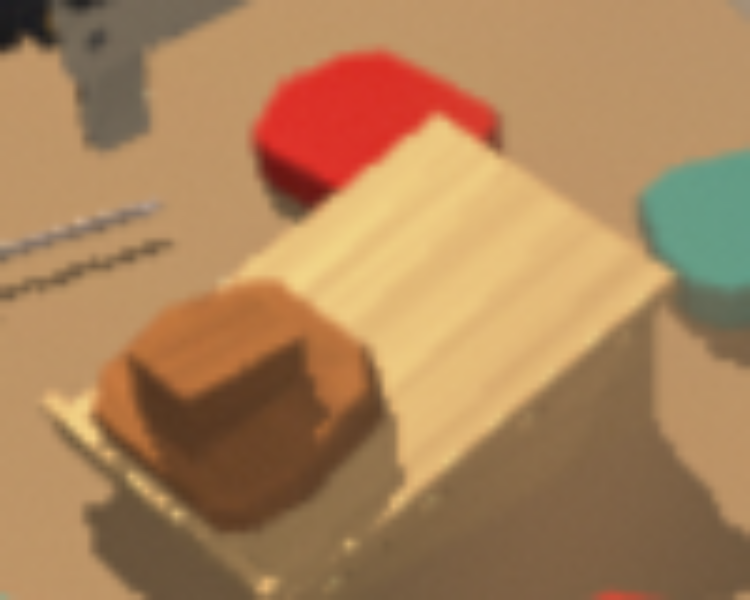

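The wedge sits in line on the slab with its thick end at the lip. Now the lump.

>>> step_arm(commands="5.5 49 -3 0 0 0; 5.5 49 -3 0 0 0; 5.5 49 -3 0 0 0; 5.5 49 -3 0 0 0; 5.5 49 -3 0 0 0; 5.5 49 -3 0 0 0; 5.5 49 -3 0 0 0; 5.5 49 -3 0 0 0")

```text
t: 28.9
eef_pos: [0.561, -0.2405, 0.2791]
ee_rot: [-3.14, 0.001, 0.161]
force: [0.9, 0.3, 1.1]
width: 0.0697
```

>>> step_arm(commands="0 0 0 0 0 0; 0 0 0 0 0 0")

```text
t: 29.15
eef_pos: [0.5606, -0.239, 0.2789]
ee_rot: [-3.139, 0.002, 0.16]
force: [-0.1, 1.3, 0.8]
width: 0.0699
```

```bash
python3 - <<'E'
from plan import *
p=pickle.load(open('pics/w13.pkl','rb'))
for q in [(267,138),(406,138),(403,340),(268,338)]: print('wedge top',atz(p,(220+q[0]/3.335,60+q[1]/3.335),.1025).round(4))
p=grab('wrist','w14');print(p['state']['eef_pos'],p['state']['ee_rot'])
u=proj(p,[.618,-.262,.03])[0];print(u)
x0,y0=int(u[0])-50,max(0,int(u[1])-40); print(x0,y0)
cv2.imwrite('pics/w14c.png',cv2.resize(cv2.cvtColor(p['frame'][y0:y0+80,x0:x0+100],cv2.COLOR_RGB2BGR),(750,600),interpolation=cv2.INTER_CUBIC))
s=pickle.load(open('pics/side0.pkl','rb'));cv2.imwrite('pics/s0k.png',cv2.resize(cv2.cvtColor(s['frame'][235:285,345:405],cv2.COLOR_RGB2BGR),(720,600),interpolation=cv2.INTER_CUBIC))
E
```

```text
wedge top [0.5399 0.1753 0.1025]
wedge top [0.5469 0.1319 0.1025]
wedge top [0.4836 0.1213 0.1025]
wedge top [0.477  0.1661 0.1025]
[ 0.5606032  -0.23897797  0.27889178] [-3.13949356e+00  1.77835958e-03  1.59760613e-01]
[342.61085738 131.9844909 ]
292 91
```

View pics/w14.png

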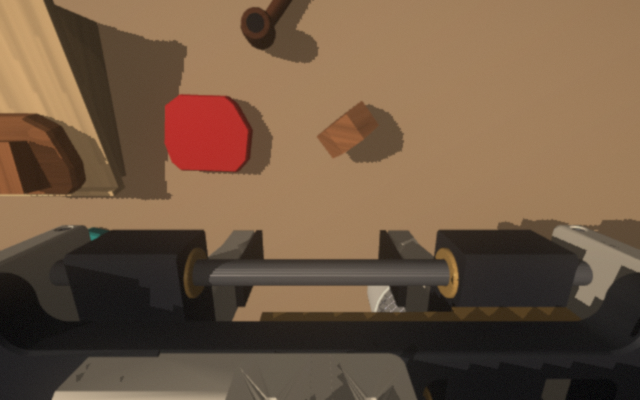

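View pics/w14c.png

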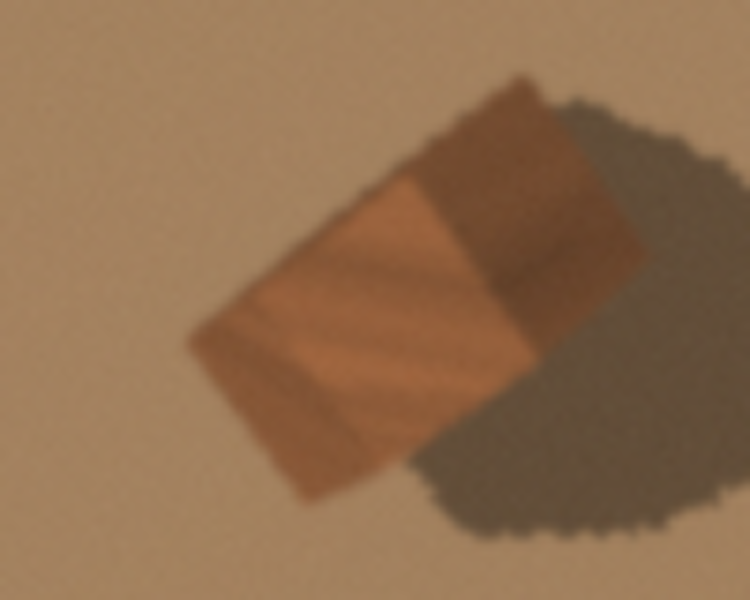

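View pics/s0k.png

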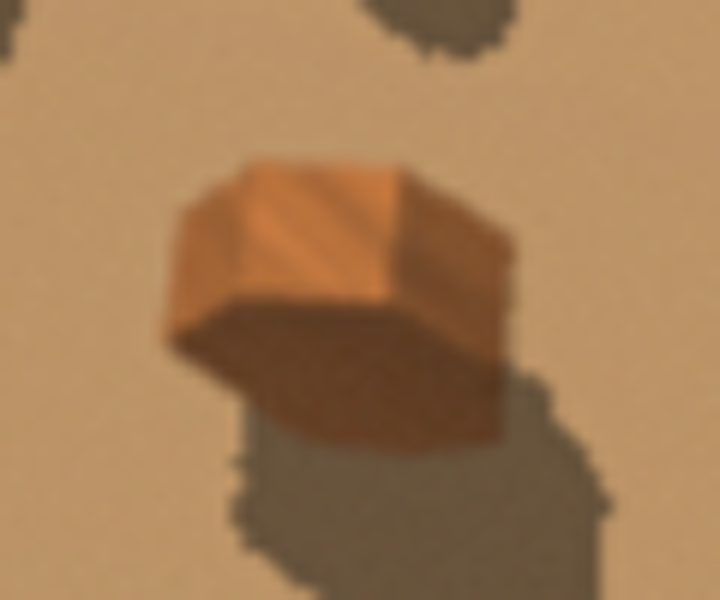

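```bash
cat > cap.py <<'E'
from fit import *
th=np.arctan2(17,20); RyC=R.from_euler('y',th)
V=dict(A=(-36,-29),B=(9,-29),C=(29,-12),D=(38,9),E=(18,29),F=(-16,25),G=(-38,-1))
def v(n,sg): x,z=V[n]; return np.array([x,20*sg,z])/1000
H0=-RyC.apply(v('B',0))[2]
def T(X): return RyC.apply(X)+[0,0,H0]
E
python3 - <<'E'
from cap import *
w=load('w14');s=load('side0')
cw=lambda x,y:np.array([292+x/7.5,91+y/7.5]);cs=lambda x,y:np.array([345+x/12,235+y/12])
ow=[(w,cw(522,73),v('E',1)),(w,cw(652,250),v('E',-1)),(w,cw(405,175),v('F',1)),(w,cw(540,357),v('F',-1)),(w,cw(188,342),v('A',1)),(w,cw(308,503),v('A',-1))]
os=[(s,cs(*q),v(n,g)) for n,g,q in [('A',-1,(168,343)),('G',-1,(237,300)),('F',-1,(390,302)),('E',-1,(502,362)),('A',1,(183,208)),('G',1,(248,160)),('F',1,(402,165)),('E',1,(515,240))]]
print(H0)
for o in (ow,os,ow+os):
    x,r=fitplanar(o,[.618,-.262,-.7],T); print(x.round(4)); print(r.round(1).tolist())
E
```

```text
0.027925075995884188
[ 0.6259 -0.2721 -0.7453]
[[0.3, -0.3], [-0.0, 0.2], [0.1, -0.4], [0.1, -0.0], [-0.9, 0.1], [0.2, 0.7]]
[ 0.6256 -0.2712 -0.7584]
[[-0.6, 0.1], [0.2, -0.4], [-0.1, -0.1], [0.3, 0.6], [-0.3, 0.3], [0.6, 0.1], [-0.1, 0.1], [-0.0, -0.6]]
[ 0.6258 -0.2719 -0.7481]
[[0.2, -0.3], [-0.2, 0.3], [-0.0, -0.4], [-0.1, 0.0], [-1.1, 0.0], [-0.1, 0.7], [-0.3, 0.4], [0.5, -0.2], [0.2, 0.0], [0.6, 0.7], [-0.2, 0.5], [0.8, 0.3], [0.1, 0.2], [0.1, -0.5]]
```

```bash
cat >> plan.py <<'E'
def tl(yaw,phi): return down(yaw)*R.from_euler('y',phi)
E
python3 - <<'E'
from plan import *
c=np.array([.6258,-.2719,.0279]); Rg=tl(-.748,-.25); z=Rg.apply([0,0,1])
g=c+.022*z; print('grasp TCP',g.round(4),z.round(3),get_state()['q'].round(2))
plan(g-.09*z,Rg)
E
```

```text
grasp TCP [ 0.6218 -0.2682  0.0066] [-0.181  0.168 -0.969] [-0.08  0.22 -0.04 -0.   -1.31  1.81]
6 rows; now [ 0.5607 -0.2385  0.2793] [-3.14e+00  1.00e-03  1.61e-01] -> [ 0.6381 -0.2833  0.0938] [ 3.142  0.25  -0.748]
11.6 9.5 30.9 0.0187 -0.0384 0.1507; 14.1 8.1 30.2 0.0187 -0.0384 0.1507; 16.3 6.4 29.5 0.0187 -0.0384 0.1507; 18.3 4.3 28.7 0.0187 -0.0384 0.1507; 19.8 2 27.9 0.0187 -0.0384 0.1507; 21 -0.6 27.1 0.0187 -0.0384 0.1507
```

>>> step_arm(commands="11.5 9.5 31 0.019 -0.038 0.151; 14 8 30 0.019 -0.038 0.151; 16.5 6.5 29.5 0.019 -0.038 0.151; 18.5 4.5 28.5 0.019 -0.038 0.151; 20 2 28 0.019 -0.038 0.151; 21 -0.5 27 0.019 -0.038 0.151; 0 0 0 0 0 0; 0 0 0 0 0 0", jaw=64)

```text
t: 30.2
eef_pos: [0.6395, -0.2835, 0.0957]
ee_rot: [-3.139, 0.247, -0.747]
force: [-0.0, 0.1, 0.4]
width: 0.0641
```

```bash
python3 - <<'E'
from plan import *
c=np.array([.6258,-.2719,.0279]); Rg=tl(-.748,-.25); z=Rg.apply([0,0,1]);g=c+.022*z
plan(g-.03*z,Rg)
p=grab('wrist','w15')
E
```

```text
2 rows; now [ 0.6395 -0.2835  0.0957] [-3.139  0.247 -0.747] -> [ 0.6273 -0.2732  0.0357] [ 3.142  0.25  -0.748]
-0.4 0.5 31 -0.0014 -0.0016 0.0006; -0.4 0.5 31 -0.0014 -0.0016 0.0006
```

View pics/w15.png

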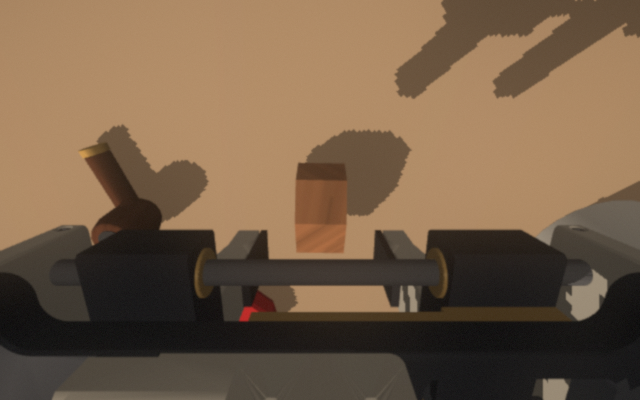

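>>> step_arm(commands="-0.5 0.5 31 0 -0.002 0; -0.5 0.5 31 0 -0.002 0; 0 0 15 0 0 0; 0 0 8 0 0 0; 0 0 0 0 0 0; 0 0 0 0 0 0")

```text
t: 31.0
eef_pos: [0.6235, -0.2702, 0.014]
ee_rot: [-3.138, 0.25, -0.749]
force: [0.7, 0.4, -0.2]
width: 0.0638
```

```bash
python3 - <<'E'
from plan import *
c=np.array([.6258,-.2719,.0279]); Rg=tl(-.748,-.25); z=Rg.apply([0,0,1]);g=c+.022*z
plan(g,Rg); print(get_state()['force'])
p=grab('wrist','w16')
p=grab('side','s16'); cv2.imwrite('pics/s16c.png',cv2.resize(cv2.cvtColor(p['frame'][190:290,310:430],cv2.COLOR_RGB2BGR),(720,600)))
E
```

```text
1 rows; now [ 0.6235 -0.2702  0.014 ] [-3.138  0.25  -0.749] -> [ 0.6218 -0.2682  0.0066] [ 3.142  0.25  -0.748]
-0.7 -0.3 7.9 -0.004 -0 -0.0013
[ 0.7303261   0.39541354 -0.23929105]
```

View pics/w16.png

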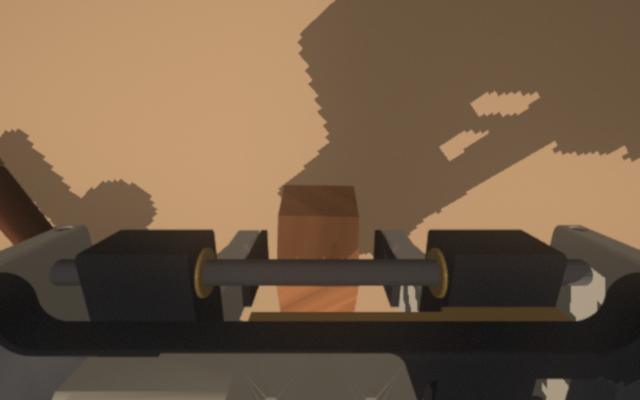

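View pics/s16c.png

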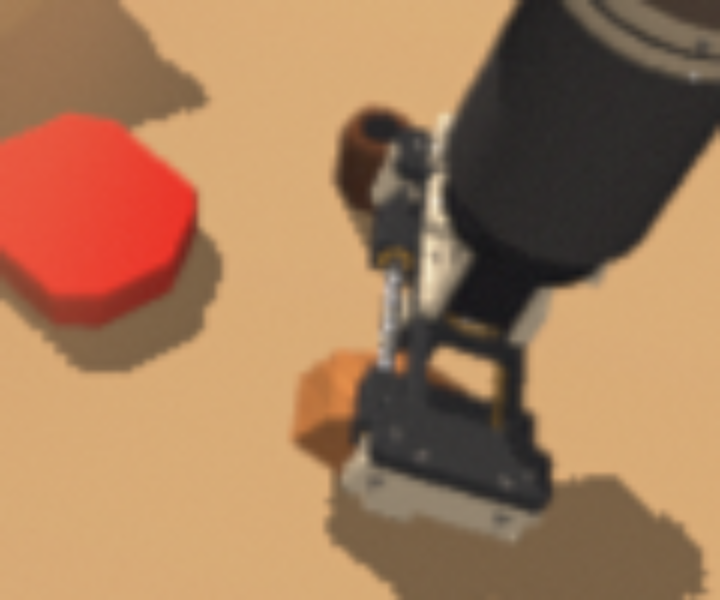

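>>> step_arm(commands="-0.5 -0.5 4 -0.003 0 0; 0 0 3.5 0 0 0; 0 0 0 0 0 0; 0 0 0 0 0 0")

```text
t: 31.6
eef_pos: [0.6213, -0.2679, 0.0057]
ee_rot: [3.141, 0.252, -0.75]
force: [0.0, 0.4, 0.1]
width: 0.0635
```

>>> step_arm(commands="0 0 0 0 0 0; 0 0 0 0 0 0; 0 0 0 0 0 0; 0 0 0 0 0 0; 0 0 0 0 0 0; 0 0 0 0 0 0", jaw=32, grip_force=30)

```text
t: 32.35
eef_pos: [0.6214, -0.2678, 0.0058]
ee_rot: [-3.141, 0.252, -0.75]
force: [0.0, 1.0, 1.4]
width: 0.0401
```

```bash
python3 - <<'E'
from plan import *
s=get_state();Rt=R.from_euler('xyz',s['ee_rot']);c=np.array([.6258,-.2719,.0279])
print('cap_c in tool',Rt.inv().apply(c-s['eef_pos']).round(4),s['ee_rot'],s['width'],s['force'])
E
```

```text
cap_c in tool [ 0.0003  0.     -0.0229] [-3.14145677  0.25156974 -0.74965601] 0.040074028340065904 [0.02432303 1.02774086 1.36570784]
```

>>> step_arm(commands="-2.5 0 -9.5 0 0 0; -10 0 -39 0 0 0; -12 0 -48 0 0 0; -12 0 -48 0 0 0; -8 0 -31 0 0 0; 0 0 0 0 0 0; 0 0 0 0 0 0")

```text
t: 33.22
eef_pos: [0.6213, -0.268, 0.1866]
ee_rot: [-3.141, 0.252, -0.75]
force: [-1.0, 0.7, -1.6]
width: 0.0398
```

```bash
python3 - <<'E'
from plan import *
p=grab('wrist','w17'); p=grab('side','s17'); cv2.imwrite('pics/s17c.png',cv2.resize(cv2.cvtColor(p['frame'][130:290,310:490],cv2.COLOR_RGB2BGR),(675,600)))
# place: wedge top centre from image
m=np.mean([[.5399,.1753],[.5469,.1319],[.4836,.1213],[.477,.1661]],0);print('wedge centre img',m,'model',bd(.054,.0095,.0551))
Rp=tl(SY,.453); 
W=bd(.054,.0095,.0551); 
capc=W+np.array([0,0,.029])+.008*np.array([np.cos(SY),np.sin(SY),0]) # cap origin 8mm toward -x
tcp=capc-Rp.apply([.0003,0,-.0229]); print('place TCP',tcp.round(4),'capc',capc.round(4))
plan(tcp+[0,0,.08],Rp,n=10)
E
```

```text
wedge centre img [0.51185 0.14865] model [0.51052325 0.15005806 0.10252708]
place TCP [0.528  0.1529 0.1108] capc [0.5184 0.1513 0.1315]
10 rows; now [ 0.6211 -0.268   0.1856] [ 3.141  0.254 -0.75 ] -> [0.528  0.1529 0.1908] [ 3.142 -0.453  0.16 ]
-34.5 -24.5 8.4 0.0093 0.0657 -0.0924; -32.6 -27.5 6.4 0.0093 0.0657 -0.0924; -30.3 -30.3 4.6 0.0093 0.0657 -0.0924; -27.6 -33 3 0.0093 0.0657 -0.0924; -24.6 -35.4 1.6 0.0093 0.0657 -0.0924; -21.3 -37.5 0.5 0.0093 0.0657 -0.0924; -17.7 -39.3 -0.5 0.0093 0.0657 -0.0924; -14 -40.8 -1.1 0.0093 0.0657 -0.0924; -10.1 -41.9 -1.5 0.0093 0.0657 -0.0924; -6.1 -42.6 -1.7 0.0093 0.0657 -0.0924
```

View pics/w17.png

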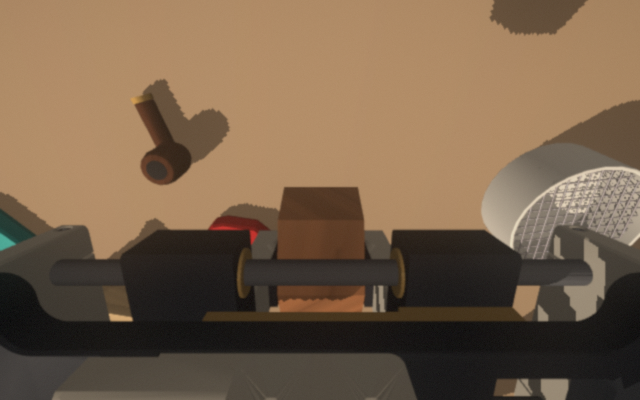

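View pics/s17c.png

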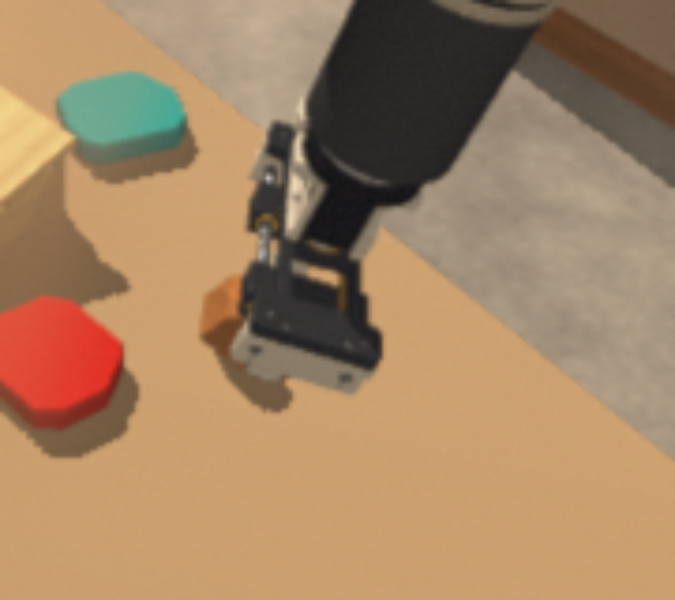

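>>> step_arm(commands="-34.5 -24.5 8.5 0.009 0.066 -0.0925; -32.5 -27.5 6.5 0.009 0.066 -0.0925; -30.5 -30.5 4.5 0.009 0.066 -0.0925; -27.5 -33 3 0.009 0.066 -0.0925; -24.5 -35.5 1.5 0.009 0.066 -0.0925; -21.5 -37.5 0.5 0.009 0.066 -0.0925; -17.5 -39.5 -0.5 0.009 0.066 -0.0925; -14 -41 -1 0.009 0.066 -0.0925")

```text
t: 34.33
eef_pos: [0.5466, 0.0707, 0.1896]
ee_rot: [-3.091, -0.321, -0.029]
force: [1.0, -0.1, -0.7]
width: 0.0398
```

>>> step_arm(commands="-10 -42 -1.5 0.009 0.066 -0.0925; -6 -42.5 -1.5 0.009 0.066 -0.0925; 0 0 0 0 0 0; 0 0 0 0 0 0; 0 0 0 0 0 0")

```text
t: 34.95
eef_pos: [0.5294, 0.153, 0.1905]
ee_rot: [3.136, -0.456, 0.162]
force: [-0.9, 0.3, -1.6]
width: 0.0401
```

```bash
python3 - <<'E'
from plan import *
print(get_state()['width'],get_state()['force'],get_state()['q'].round(2))
plan(np.array([.528,.1525,.1508]),tl(SY,.453))
p=grab('wrist','w18'); p=grab('side','s18'); cv2.imwrite('pics/s18c.png',cv2.resize(cv2.cvtColor(p['frame'][90:210,220:360],cv2.COLOR_RGB2BGR),(700,600)))
E
```

```text
0.040075777510045346 [-0.85088218  0.31965821 -1.63366119] [ 0.76 -0.08 -0.9   0.63 -0.44  0.45]
1 rows; now [0.5294 0.153  0.1905] [ 3.136 -0.456  0.162] -> [0.528  0.1525 0.1508] [ 3.142 -0.453  0.16 ]
-18.8 0 35 0.0047 -0.003 0.0015
```

View pics/w18.png

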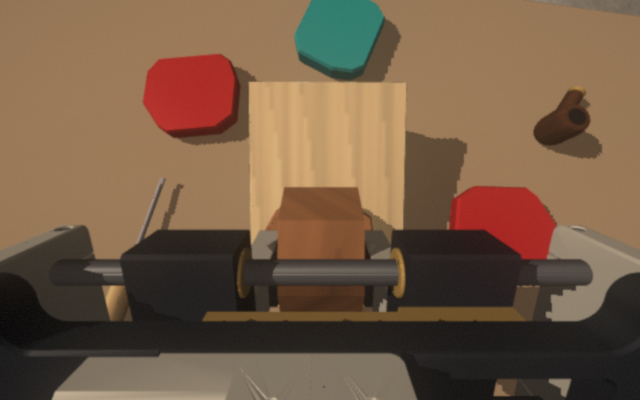

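View pics/s18c.png

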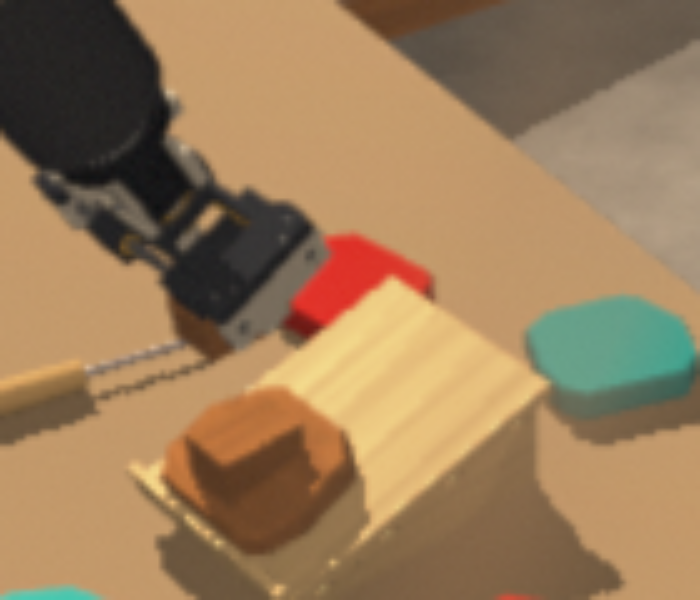

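>>> step_arm(commands="-10 0 18 0.004 -0.003 0.0015; -11 0 18 0 0 0; -11 0 18 0 0 0; 0 0 0 0 0 0; 0 0 0 0 0 0")

```text
t: 35.67
eef_pos: [0.5283, 0.1526, 0.1366]
ee_rot: [-3.141, -0.436, 0.162]
force: [0.1, -0.1, -1.5]
width: 0.04
```

```bash
python3 - <<'E'
from plan import *
print(get_state()['width'],get_state()['force'],get_state()['q'].round(2))
plan(np.array([.528,.1525,.1168]),tl(SY,.453))
E
```

```text
0.039998067518041455 [ 0.08139534 -0.14275517 -1.50895847] [ 0.65 -0.   -1.02  0.89 -0.26  0.25]
1 rows; now [0.5283 0.1526 0.1366] [-3.141 -0.436  0.162] -> [0.528  0.1525 0.1168] [ 3.142 -0.453  0.16 ]
-8.7 0 17.9 -0.0007 0.0165 0.0012
```

At this tilt joint 3 reaches its limit (-1.02), so the arm can't get lower. I'll lift, turn half round so the lump's x points downhill and the tool leans outward instead, and place it that way.

```bash
python3 - <<'E'
from plan import *
plan(np.array([.53,.13,.25]),tl(SY,0.))
E
```

```text
3 rows; now [0.5283 0.1526 0.1366] [-3.141 -0.436  0.162] -> [0.53 0.13 0.25] [3.142 0.    0.16 ]
15.4 7.5 -34.5 -0.0001 -0.1455 0.0004; 10.2 7.5 -36.4 -0.0001 -0.1455 0.0004; 4.8 7.5 -37.5 -0.0001 -0.1455 0.0004
```

>>> step_arm(commands="12 0 -25 0 0 0; 12 3 -25 0 -0.11 0; 9 4 -25 0 -0.11 0; 5 4 -25 0 -0.11 0; 2 4 -25 0 -0.11 0; 0 0 0 0 0 0; 0 0 0 0 0 0")

```text
t: 36.55
eef_pos: [0.5332, 0.1333, 0.2642]
ee_rot: [3.131, -0.034, 0.152]
force: [-0.0, -0.5, -1.1]
width: 0.0397
```

```bash
python3 - <<'E'
from plan import *
print(get_state()['width'],get_state()['force'],get_state()['q'].round(2))
plan(np.array([.53,.13,.24]),tl(SY-np.pi/2,0.))
plan(np.array([.53,.13,.24]),tl(SY-np.pi+1e-3,0.),start=([.53,.13,.24],tl(SY-np.pi/2,0.).as_euler('xyz')))
E
```

```text
0.03966071535061976 [-0.04901464 -0.50445116 -1.14298706] [ 0.62  0.1  -0.23  0.03 -1.21  1.09]
10 rows; now [0.5332 0.1333 0.2642] [ 3.131 -0.034  0.152] -> [0.53 0.13 0.24] [ 3.142  0.    -1.41 ]
-0.4 0.3 2.4 -0.0018 -0.0035 0.1562; -0.4 0.3 2.4 -0.0018 -0.0035 0.1562; -0.3 0.4 2.4 -0.0018 -0.0035 0.1562; -0.3 0.4 2.4 -0.0018 -0.0035 0.1562; -0.2 0.4 2.4 -0.0018 -0.0035 0.1562; -0.1 0.5 2.4 -0.0018 -0.0035 0.1562; -0 0.5 2.4 -0.0018 -0.0035 0.1562; 0.1 0.5 2.4 -0.0018 -0.0035 0.1562; 0.1 0.4 2.4 -0.0018 -0.0035 0.1562; 0.2 0.4 2.4 -0.0018 -0.0035 0.1562
10 rows; now [0.53 0.13 0.24] [ 3.142  0.    -1.41 ] -> [0.53 0.13 0.24] [ 3.142  0.    -2.98 ]
0 0 0 -0 -0 0.157; 0 0 0 -0 -0 0.157; 0 0 0 -0 -0 0.157; 0 0 0 -0 -0 0.157; 0 0 0 -0 -0 0.157; 0 0 0 -0 -0 0.157; 0 0 0 -0 -0 0.157; 0 0 0 -0 -0 0.157; 0 0 0 -0 -0 0.157; 0 0 0 -0 -0 0.157
```

>>> step_arm(commands="0 0 0 0 0 0.17; 0 0 0 0 0 0.17; 0 0 0 0 0 0.17; 0 0 0 0 0 0.17; 0 0 0 0 0 0.17; 0 0 0 0 0 0.17; 0 0 0 0 0 0.17; 0 0 0 0 0 0.17")

```text
t: 37.55
eef_pos: [0.5325, 0.133, 0.2642]
ee_rot: [-3.111, -0.018, -1.213]
force: [0.9, 0.4, -1.1]
width: 0.0402
```

>>> step_arm(commands="0 0 0 0 0 0.17; 0 0 0 0 0 0.17; 0 0 0 0 0 0.17; 0 0 0 0 0 0.17; 0 0 0 0 0 0.17; 0 0 0 0 0 0.17; 0 0 0 0 0 0.17; 0 0 0 0 0 0.17")

```text
t: 38.55
eef_pos: [0.5325, 0.1331, 0.2642]
ee_rot: [-3.118, 0.026, -2.573]
force: [-0.1, 0.7, 0.0]
width: 0.0398
```

>>> step_arm(commands="0 0 0 0 0 0.17; 0 0 0 0 0 0.17; 0 0 0 0 0 0.06; 0 0 0 0 0 0")

```text
t: 39.05
eef_pos: [0.5328, 0.1331, 0.2644]
ee_rot: [-3.13, 0.034, -2.967]
force: [-0.5, -0.6, -0.5]
width: 0.0399
```

```bash
python3 - <<'E'
from plan import *
print(get_state()['width'],get_state()['force'],get_state()['q'].round(2),get_state()['ee_rot'])
Rp=tl(SY-np.pi,.453); 
W=(bd(.054,.0095,.0551)+np.array([.51185,.14865,.1025]))/2; u=np.array([np.cos(SY),np.sin(SY),0])
capc=W+np.array([0,0,.029])-.008*u
tcp=capc-Rp.apply([.0003,0,-.0229]); print('place TCP',tcp.round(4),'capc',capc.round(4), Rp.as_euler('xyz'))
plan(tcp+[0,0,.08],Rp)
E
```

```text
0.03987954463283217 [-0.51140329 -0.61809495 -0.48378926] [ 0.62  0.1  -0.23  0.03 -1.21 -2.03] [-3.12974078  0.03362474 -2.96672591]
place TCP [0.4937 0.1465 0.1108] capc [0.5033 0.1481 0.1315] [ 3.14159265 -0.453      -2.98129265]
4 rows; now [0.5328 0.1331 0.2644] [-3.13   0.034 -2.967] -> [0.4937 0.1465 0.1908] [ 3.142 -0.453 -2.981]
9.7 5.2 18 -0.0037 0.1217 0.0029; 7.4 5.1 19.1 -0.0037 0.1217 0.0029; 5.1 5 19.9 -0.0037 0.1217 0.0029; 2.6 5 20.4 -0.0037 0.1217 0.0029
```

>>> step_arm(commands="9.5 5 18 -0.004 0.122 0.003; 7.5 5 19 -0.004 0.122 0.003; 5 5 20 -0.004 0.122 0.003; 2.5 5 20.5 -0.004 0.122 0.003; 0 0 0 0 0 0; 0 0 0 0 0 0; 0 0 0 0 0 0")

```text
t: 39.92
eef_pos: [0.4954, 0.1465, 0.193]
ee_rot: [3.139, -0.449, -2.981]
force: [0.1, -0.2, -0.0]
width: 0.04
```

```bash
python3 - <<'E'
from plan import *
print(get_state()['width'],get_state()['force'],get_state()['q'].round(2))
plan(np.array([.4937,.1465,.1308]),tl(SY-np.pi,.453))
p=grab('wrist','w19'); p=grab('side','s19'); cv2.imwrite('pics/s19c.png',cv2.resize(cv2.cvtColor(p['frame'][90:210,220:360],cv2.COLOR_RGB2BGR),(700,600)))
E
```

```text
0.0399943302321352 [ 0.14914885 -0.22595379 -0.03496216] [ 0.54  0.41  0.01 -0.16 -1.59 -1.92]
2 rows; now [0.4954 0.1465 0.193 ] [ 3.139 -0.449 -2.981] -> [0.4937 0.1465 0.1308] [ 3.142 -0.453 -2.981]
-12.8 0.1 28.4 0.0012 0.0018 -0.0001; -12.8 0.1 28.4 0.0012 0.0018 -0.0001
```

View pics/s19c.png

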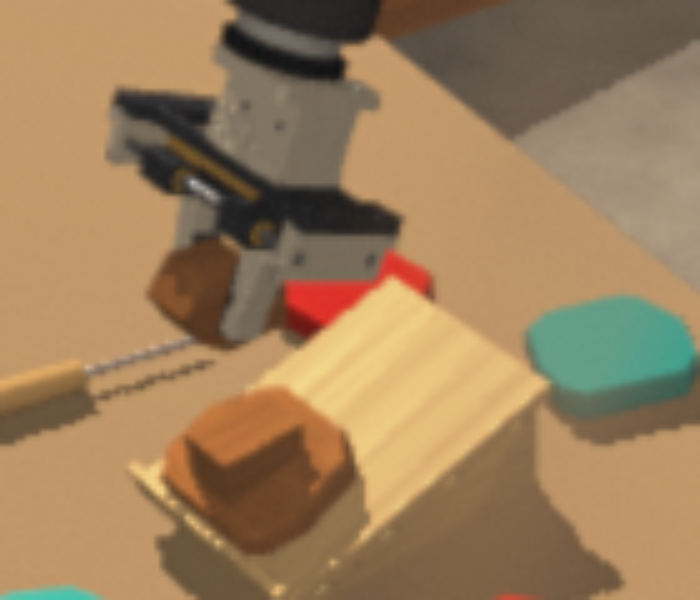

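View pics/w19.png

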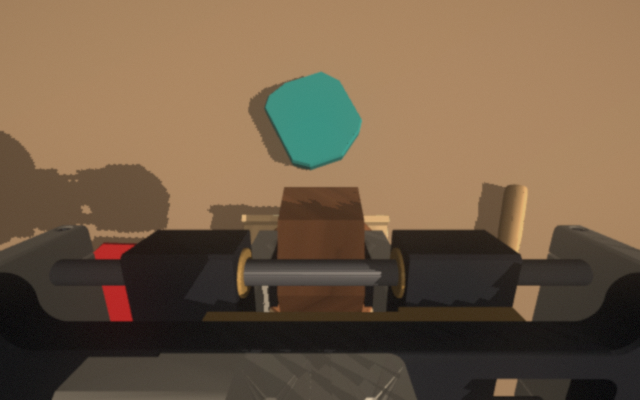

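```bash
cat > ov.py <<'E'
from cap import *
import sys
def ov(tag,out,crop,sc):
    p=load(tag); s=p['state'] if tag[0]=='w' else get_state()
    s=p['state']; Rt=R.from_euler('xyz',s['ee_rot'])
    # cap pose in tool at grasp
    Rg=R.from_euler('xyz',[-3.14145677,.25156974,-.74965601]); Rc0=R.from_euler('z',-.748)*RyC
    Rc=Rt*Rg.inv()*Rc0; c=s['eef_pos']+Rt.apply([.0003,0,-.0229])
    print('cap z',Rc.apply([0,0,1]).round(3),'cap_c',c.round(4))
    x0,y0,x1,y1=crop; im=cv2.resize(cv2.cvtColor(p['frame'][y0:y1,x0:x1],cv2.COLOR_RGB2BGR),None,fx=sc,fy=sc)
    for g in(1,-1):
        q=proj(p,np.array([Rc.apply(v(n,g))+c for n in 'ABCDEFG'])); q=((q-[x0,y0]+.5)*sc).astype(int)
        cv2.polylines(im,[q],True,(0,255,0) if g>0 else (255,0,255),1)
    cv2.imwrite(out,im)
E
python3 -c "
from ov import *
ov('s19','pics/s19o.png',(220,90,360,210),5)"
```

```text
cap z [-0.003 -0.004  1.   ] cap_c [0.5049 0.148  0.2138]
```

View pics/s19o.png

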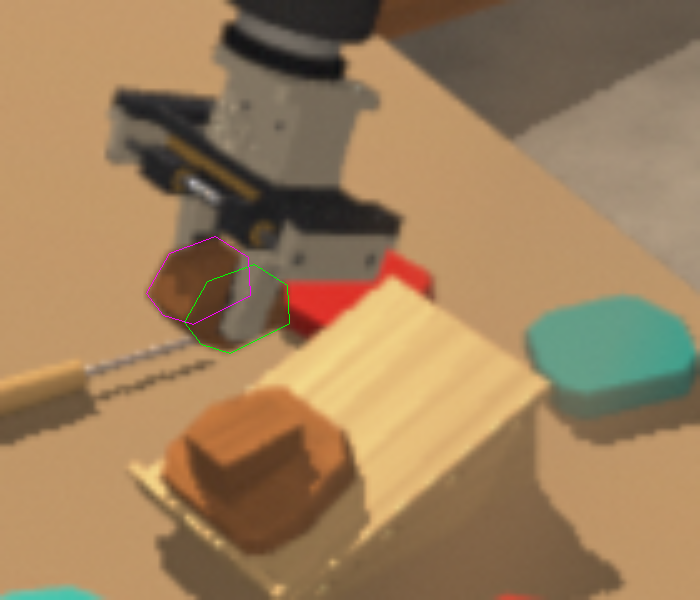

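The overlay shows the lump held upright as modelled. I'll descend.

>>> step_arm(commands="-10 0 20 0 0.002 0; -9 0 19 0 0.002 0; -5 0 11 0 0 0; -4 0 8 0 0 0; 0 0 0 0 0 0; 0 0 0 0 0 0")

```text
t: 40.78
eef_pos: [0.4952, 0.1466, 0.1275]
ee_rot: [3.14, -0.457, -2.983]
force: [-0.0, 0.4, -0.8]
width: 0.0399
```

```bash
python3 - <<'E'
from plan import *
print(get_state()['width'],get_state()['force'],get_state()['q'].round(2))
plan(np.array([.4937,.1465,.1148]),tl(SY-np.pi,.453))
E
```

```text
0.039930486659229554 [-0.01216006  0.43004318 -0.81863396] [ 0.53  0.47 -0.06 -0.16 -1.47 -1.89]
1 rows; now [0.4952 0.1466 0.1275] [ 3.14  -0.457 -2.983] -> [0.4937 0.1465 0.1148] [ 3.142 -0.453 -2.981]
-4.2 0.1 12.1 0.0022 -0.0036 -0.0011
```

>>> step_arm(commands="-2 0 6 0.002 -0.004 0; -2 0 5.5 0 0 0; 0 0 0 0 0 0; 0 0 0 0 0 0; 0 0 0 0 0 0")

```text
t: 41.4
eef_pos: [0.4935, 0.1462, 0.115]
ee_rot: [-3.141, -0.453, -2.983]
force: [-0.9, -0.1, -0.9]
width: 0.04
```

```bash
python3 - <<'E'
from plan import *
print(get_state()['force'])
grab('side','s20'); grab('wrist','w20')
from ov import *
ov('s20','pics/s20o.png',(235,120,335,210),7)
E
```

```text
[-0.885846   -0.14336243 -0.933025  ]
cap z [ 0.001 -0.001  1.   ] cap_c [0.5032 0.1478 0.1357]
```

View pics/s20o.png

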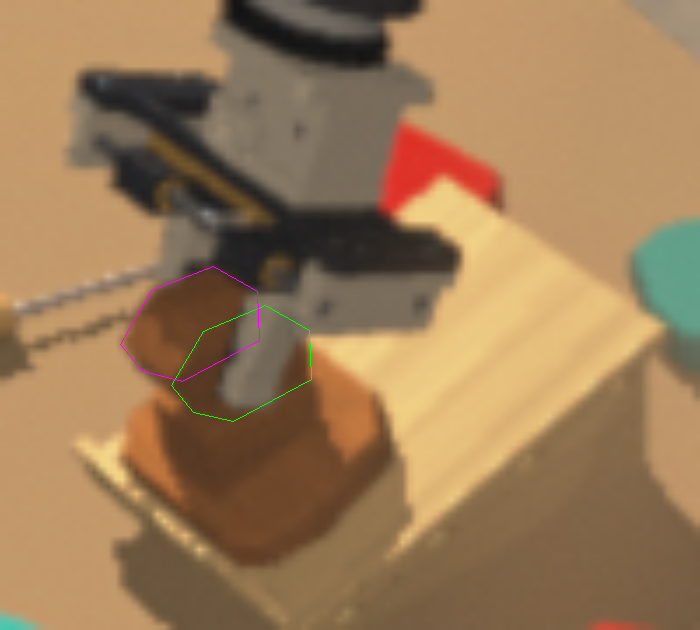

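>>> step_arm(commands="-0.9 0 1.8 0 0 0; 0 0 0 0 0 0; 0 0 0 0 0 0")

```text
t: 41.88
eef_pos: [0.4934, 0.1462, 0.1128]
ee_rot: [-3.141, -0.454, -2.983]
force: [-0.2, 0.1, -1.4]
width: 0.0399
```

>>> step_arm(commands="-0.45 0 0.9 0 0 0; 0 0 0 0 0 0; 0 0 0 0 0 0")

```text
t: 42.25
eef_pos: [0.4934, 0.1462, 0.1118]
ee_rot: [-3.141, -0.454, -2.983]
force: [0.1, 0.4, -0.6]
width: 0.04
```

>>> step_arm(commands="-0.45 0 0.9 0 0 0; 0 0 0 0 0 0; 0 0 0 0 0 0")

```text
t: 42.62
eef_pos: [0.4935, 0.1462, 0.1111]
ee_rot: [-3.141, -0.453, -2.983]
force: [-0.4, 0.3, 3.3]
width: 0.04
```

>>> step_arm(commands="-0.45 0 0.9 0 0 0; 0 0 0 0 0 0; 0 0 0 0 0 0")

```text
t: 43.0
eef_pos: [0.4935, 0.1462, 0.111]
ee_rot: [-3.141, -0.453, -2.982]
force: [-2.3, 0.9, 10.3]
width: 0.0399
```

Contact came at the predicted height. I'll ease off and release.

>>> step_arm(commands="0.3 0 -0.6 0 0 0; 0 0 0 0 0 0; 0 0 0 0 0 0")

```text
t: 43.38
eef_pos: [0.4935, 0.1462, 0.1111]
ee_rot: [-3.141, -0.453, -2.982]
force: [-0.0, 0.2, 6.8]
width: 0.0401
```

>>> step_arm(commands="0 0 0 0 0 0; 0 0 0 0 0 0; 0 0 0 0 0 0", jaw=46)

```text
t: 43.75
eef_pos: [0.4934, 0.1462, 0.1102]
ee_rot: [-3.141, -0.454, -2.983]
force: [0.2, 0.6, 1.0]
width: 0.0458
```

```bash
python3 - <<'E'
from plan import *
print(get_state()['force'])
grab('side','s21'); p=grab('wrist','w21')
from ov import *
ov('s21','pics/s21o.png',(235,120,335,210),7)
E
```

```text
[0.15601077 0.5915804  0.95952039]
cap z [ 0.001 -0.     1.   ] cap_c [0.503  0.1478 0.1309]
```

View pics/s21o.png

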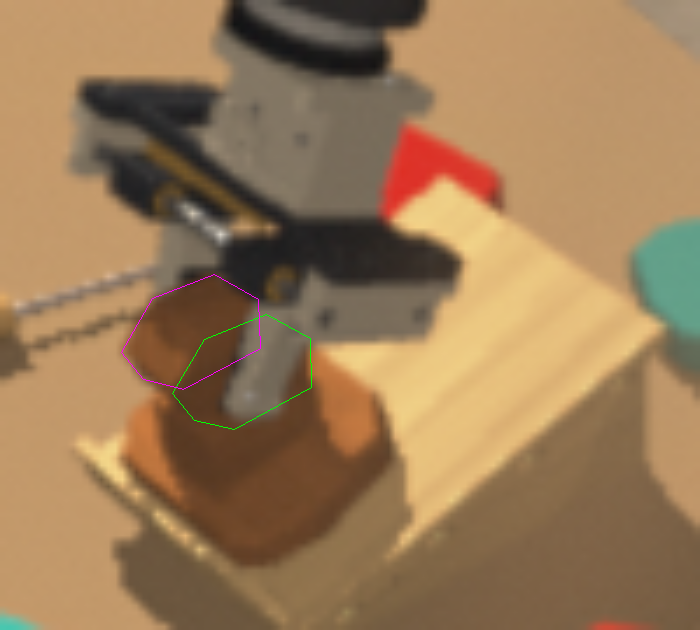

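View pics/w21.png

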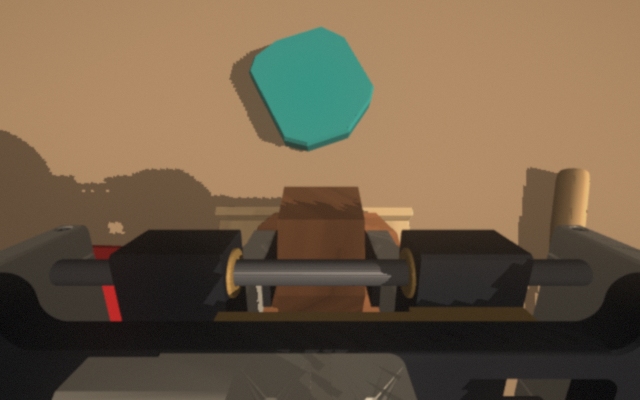

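The lump stands still and level. I'll open fully and retract along the tool axis.

>>> step_arm(commands="0 0 0 0 0 0; 0 0 0 0 0 0; 0 0 0 0 0 0", jaw=68)

```text
t: 44.22
eef_pos: [0.4934, 0.1462, 0.1105]
ee_rot: [-3.141, -0.454, -2.983]
force: [-0.1, 0.0, 0.1]
width: 0.0665
```

>>> step_arm(commands="0 0 -8 0 0 0; 0 0 -20 0 0 0; 0 0 -40 0 0 0; 0 0 -50 0 0 0; 0 0 -50 0 0 0; 0 0 0 0 0 0")

```text
t: 44.98
eef_pos: [0.5689, 0.1583, 0.2653]
ee_rot: [3.141, -0.447, -2.983]
force: [0.2, -0.3, -0.3]
width: 0.068
```

```bash
python3 - <<'E'
from plan import *
print(get_state()['force'],get_state()['q'].round(2))
p=grab('side','s22');q=grab('top','t22');w=grab('wrist','w22')
cv2.imwrite('pics/s22c.png',cv2.resize(cv2.cvtColor(p['frame'][120:210,235:335],cv2.COLOR_RGB2BGR),None,fx=6,fy=6))
E
```

```text
[ 0.24833447 -0.30226294 -0.25635602] [ 0.5   0.49  0.29 -0.15 -1.8  -1.91]
```

View pics/s22c.png

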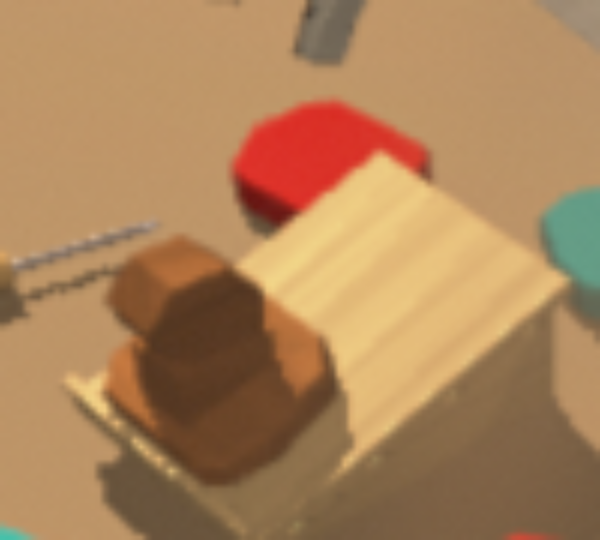

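View pics/t22.png

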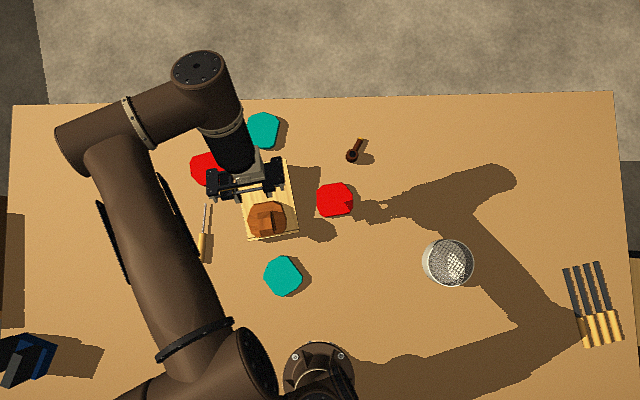

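View pics/w22.png

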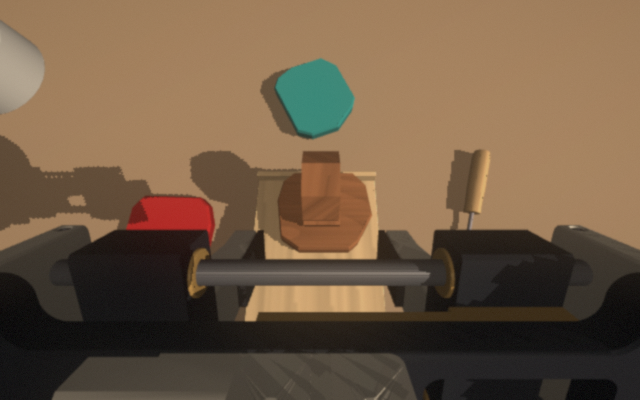

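>>> step_arm(commands="0 0 -20 0 0 0; 0 0 0 0 0 0; 0 0 0 0 0 0; 0 0 0 0 0 0")

```text
t: 45.62
eef_pos: [0.5742, 0.1593, 0.2787]
ee_rot: [-3.141, -0.455, -2.983]
force: [0.0, -0.4, 0.5]
width: 0.068
```

```bash
python3 - <<'E'
from plan import *
from ov import *
a=load('s22')['frame']; p=grab('side','s23'); d=np.abs(a[150:205,245:300].astype(int)-p['frame'][150:205,245:300]).mean(); print('diff in stack region',d)
# model overlay at the released pose
from cap import *
im=cv2.resize(cv2.cvtColor(p['frame'][120:210,235:335],cv2.COLOR_RGB2BGR),None,fx=6,fy=6)
for g in (1,-1):
    Rc=R.from_euler('z',SY-np.pi); c=np.array([.503,.1478,.1315])
    q=((proj(p,np.array([Rc.apply(v(n,g))+c for n in 'ABCDEFG']))-[235,120]+.5)*6).astype(int); cv2.polylines(im,[q],True,(0,255,0),1)
cv2.imwrite('pics/s23o.png',im); print(get_state()['force'])
E
```

```text
diff in stack region 0.8960881542699725
[-0.26063138 -0.02646075  0.02945414]
```

View pics/s23o.png

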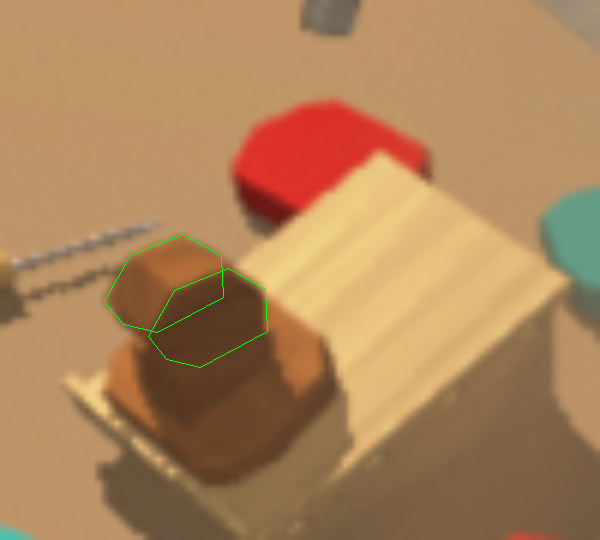

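The overlay of the level lump fits and nothing in the stack is moving. I'll hand the job in.

```bash
python3 -c "
from station import *
print(job_done())"
```

```text
the job is handed in; nothing more can be done
None
```

The three offcuts are stacked on the stand, and I handed the job in at about 45.7 s of the 72 s allowed; no verdict is reported.

**What I did**
- **Slab:** I pushed it down the slope with both fingers until the force rose to about 25 N against the lip.
- **Wedge:** I set it in the middle of the slab with its thick end towards the lip, pressed to about 24 N before easing off, and let go.
- **Lump:** I turned it 40° onto its broad face, set it on the wedge and let go. Contact came at the height I had worked out.

**Last checks**
- A model of the lump standing level fits the side picture.
- The stack looked the same in two pictures taken about half a second apart.
- The slab had not moved since the wedge was placed.
- The stummel and sieve look unmoved in the last top picture, as does the part of the rasp that shows.
- The arm was clear of everything, with the force reading near zero.

**What disagreed or failed on the way**
- **Fingertips:** they sit about 6 mm behind the TCP, not 25 mm ahead of it as stated. My first push passed over the slab without moving it, so I touched the board to find the true offset.
- **Lump placing:** the first try ran joint 3 to its limit, so I turned the lump half round and placed it from the other side.
- **Slab against the lip:** one measurement put its edge 5 mm uphill of the lip (7 mm allowed). The force rise and the pictures say it is flush, so I took the 5 mm as camera error.

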